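# Demagnetise the spacer bars

### The arm

A 7-joint arm with a two-finger parallel gripper is mounted at the origin on the work surface. World frame = base frame: x ahead of the robot, y to its left, z up, the work surface at z = 0. Lengths are in m, angles in rad, forces in N, time in s.
With the tool pointing down it reaches from about 0.35 to 0.9 m from the base axis. Payload 7.2 kg.
Tool frame: the origin (TCP) lies between the finger pads; the fingertips stand 17 mm ahead of it and the grasp point (between the pads) lies 2 mm behind it; z points along the fingers, y is the line along which they close (so a half turn about z gives the same grasp; the last joint's range is limited). The gripper opens to 85 mm and grips with 20 to 120 N. Pads are 22 mm wide; open, the fingers measure 114 mm over their backs; the gripper's body (76 mm by 85 mm) begins 54 mm behind the grasp point. The pads swing forward as they close: fully open they stand 13 mm farther back than shut.
Start: joints at [1.039, 0.411, -0.013, 1.596, 0.006, 1.134, -0.082], TCP at [0.28, -0.559, 0.248] pointing down, gripper open.
Joint ranges: [-2.95, 2.95], [-0.29, 1.99], [-1.47, 1.44], [0.14, 2.54], [-1.03, 4.17], [0.13, 1.85], [-2.86, 2.86]. Speed limits (rad/s): [2.39, 2.39, 3.01, 3.01, 3.14, 3.14, 3.14].

### API

Orientations are given as a 3x3 rotation matrix whose columns are the frame's x, y, z axes.
In Python, from plant import ctrl, optics, job_done gives the robot as it stands. The module is installed in compiled form; this text tells all that it offers.
- The arm moves only by the tool send_rows, never from a script. Its arguments are lists of equal length, an entry for each row: "jaw": the opening, from -1 (shut) to 1 (fully open), so that 0 is half open; "travel": the shift along the tool's x, y, z as a fraction of full scale, a list of three; "angular": the turn, a rotation vector about the tool's x, y, z as a fraction of full scale, a list of three. In form: {"jaw": [jaw, ...], "travel": [[tx, ty, tz], ...], "angular": [[rx, ry, rz], ...]}. A call has 1 to 12 rows; each row shifts and turns the commanded pose from where the row before left it, along the tool's axes as they then stand; what a row does not reach is not made up. Full scale, the value 1, is 300 mm for a shift and 90 degrees for a turn. A row lasts 1/10 s, in which the tool goes at most 50 mm and 8.59 degrees, less where a joint would pass 70% of its speed; a pose out of reach is approached as far as the arm can. A call with a number of a shift or a turn outside -1 to 1 is refused whole. A call with a gripper value outside its range is refused whole. The fingers move at their own pace and stop on an object; "grip_force" is the grip in N (left out, the last holds). Time passes only in rows, so rows that do not move let the fingers close. It gives the time, the measured TCP pose, the force, the opening and the grip force at its end, in the units of the state.
- ctrl.get_obs(): the state, without advancing time (a new reading comes with each control period).
- optics.snapshot(name): name is "scene" or "top" or "wrist"; returns the picture (480x640x3 uint8, blue, green, red); there is no depth.
- optics.camera_model(name): a dict with "fovy" (degrees; the focal length in pixels is half the picture's height over the tangent of half this angle, whatever the lens; pixels are square), "cx", "cy" (the principal point, pixels), "distortion" ([k1, k2, p1, p2, k3] as OpenCV has them; the pictures are not rectified), "R" (3x3) and "t" (3): a world point X has camera coordinates R X + t. Camera axes: x right, y down, z forward; pixel columns grow to the right and rows downward; lengths in m; the calibration is good to about 2 mm. A picture is of the moment at which its call begins: read the wrist's pose just before it. camera_model takes no time and is no camera call; for the wrist camera it gives the pose at the moment of the call.
- job_done(): hands the job in; it is judged then, once.
Trained networks look in the newest picture that a camera, given by its name, has taken for a name from the list of things; names that differ only in an ending like _2 or _b are one class to them, and where a whole thing is asked for, a point or a joint stands for the part that bears it (a point fixed in the world has none). Each returns a list of dicts, best first, with "confidence" (0 to 1); they miss things now and then, are a little off and sometimes report something else, mostly with a low value. They report only what shows in the picture. A call takes as long as a camera call. They do not tell look-alikes from the thing itself.
- optics.outline_of(target, camera): "region" (480x640 bool, what is visible of it) and "xy" ([column, row] in pixels, amid what is visible of it).
The state is a dict: "time_s": time; "qpos": joint angles; "qd": joint speeds; "effort": joint torques, N m; "eef_pos": TCP position; "orientation": TCP orientation; "ft_force": force on the tool from outside, world axes, zero at the start; "torque": the same for the moment, N m; "width": finger opening in m; "grasp_force": force on a finger pad.
Only numpy, scipy, OpenCV 4.12 (cv2) and the standard library are available. Lean on these libraries where they do the work, as an engineer would, in place of code of your own. Each camera call takes 0.05 s, during which the arm holds its last target. There are 200 camera calls.

### The job

Demagnetise all the square steel bars lying on the bench: raise the field meter's display to 60 degrees open and lay every bar on the bench with a long side flush against the pole face (the front edge of the demagnetiser's steel ledge), then, with the bars so placed, twist the pulse switch clockwise to its stop and let it spring back. After that put all the bars away flat on the floor of the plywood tray, not stacked, and shut the display again. Do not knock over or push aside the oil bottle and the bolt that stand loose on the bench.

Things in the scene. Friction and masses are not known exactly. Their poses are not given: they have to be found in the camera images.
- bar1_centre (a point): centre of a loose square steel bar, 100 mm long (its x axis), 32 x 32 mm section, about 0.55 kg; all bars are alike; None if absent. It may roll onto another long side, which does not matter. It starts lying on the bench.
- bar2_centre (a point): centre of a loose square steel bar, 100 mm long (its x axis), 32 x 32 mm section, about 0.55 kg; all bars are alike; None if absent. It may roll onto another long side, which does not matter. It starts lying on the bench.
- bar3_centre (a point): centre of a loose square steel bar, 100 mm long (its x axis), 32 x 32 mm section, about 0.55 kg; all bars are alike; None if absent. It may roll onto another long side, which does not matter. It starts lying on the bench.
- pole_face (a point): middle of the fixed demagnetiser's pole face (front edge of its bare steel ledge), at bench level; y runs along the face, x points into the unit, away from the bars. Ledge 360 mm long (room for three bars end to end), 10 mm high, 40 mm deep; behind it a grey coil housing as long, 40 mm high, 70 mm deep.
- key_grip (a point): middle of the black wing grip of the pulse switch on top of the demagnetiser's housing, on its vertical turning axis, 77 mm above the bench: the wing is 52 mm long (x axis, turns with the knob), 12 mm thick (y) and 34 mm high (11 mm above this point, 23 mm below it), on a disc of 22 mm radius whose top is 23 mm below this point.
- key (a joint): rotation of the pulse switch: 0 at rest, turns clockwise seen from above to a hard stop at 1.2 rad; a spring turns it back to 0 when let go (0.03 N m at rest to 0.13 N m at the stop)
- tab (a point): centre of the black pull tab at the free edge of the field meter's display: 28 mm wide (its y axis, the hinge direction), 12 mm thick (its z axis, square to the display), standing out 32 mm from the edge (towards its -x axis). With the display shut it is 55 mm above the bench.
- hinge (a point): middle of the hinge line of the field meter's display (fixed), 55 mm above the bench; the hinge runs along its y axis, the shut display lies towards its -x axis. The tab's centre is 167 mm from the hinge line. The meter's base is 150 mm deep, 190 mm wide and 45 mm high.
- display (a joint): opening angle of the meter's display: 0 shut, 1.9 rad fully open, rising about the hinge so that the tab goes up and over towards the hinge; stiff hinge, stays where it is left (about 5 N at the tab to raise, 2 to 4 N to push down)
- tray_in (a point): centre of the inner floor (5 mm above the bench) of the fixed shallow plywood tray, inside 250 mm along its x axis by 140 mm along its y axis; walls 5 mm thick, rim 15 mm above this floor
- oil: bystander, loose: white oil bottle with paper label, upright, 44 mm across, 90 mm high; origin under its centre
- bolt: bystander, loose: steel bolt standing on its 32 mm head, 62 mm high; origin under its centre
There are look-alikes about, which are no part of the job. What is shaped like the part that bears bar1_centre but turquoise is not meant.

How it is judged:
By the outcome, as a careful person would: the job done as asked, in the order asked, and still so for the second after the job is handed in, with the robot touching nothing.
Of bar1, bar2, bar3 only 2 to 3 are there at a start; the rules pass over those that are not, and their reading is None.
At some moment in a run one of bar1, bar2, bar3 may be knocked a few centimetres aside while the robot is not near it.
Once in a run the grip may slacken for a moment while it holds something.
It also fails if it takes over 210 s, if anything falls off the work surface, if the arm or the gripper's body presses on something with over 40 N, if the wrist force passes 120 N, or if a joint passes its speed limit or range.

## Working session

There is one attempt and no reset: what is moved stays moved. The work goes in short steps, Python scripts to look and compute and a tool call to move; the robot and the scene stay as the last step left them, time stands still between calls to the robot, and variables do not carry over. Pictures are saved under pics/ and viewed, at most 14 in all, crops included, and the job is handed in when it is done.

Besides the shell and the picture viewer there is one more tool, called after "Call:" as name(argument=value, ...) on one line, values as JSON. send_rows: Moves the arm, as the interface text tells. Shift numbers are shares of 300 mm and turn numbers shares of 90 degrees, none past 1 either way. Its arguments: {"type":"object","properties":{"jaw":{"type":"array"},"travel":{"type":"array"},"angular":{"type":"array"},"grip_force":{"type":"number"}},"required":["jaw","travel","angular"]}

```bash
mkdir -p pics; ls
cat > h.py <<'E'
import numpy as np, cv2
from plant import ctrl, optics, job_done
def model(n):
    m=optics.camera_model(n); f=240/np.tan(np.radians(m["fovy"])/2)
    K=np.array([[f,0,m["cx"]],[0,f,m["cy"]],[0,0,1.]])
    return K,np.array(m["distortion"],float),np.array(m["R"]),np.array(m["t"])
def w(px,z,n,M=None):
    K,d,R,t=M or model(n)
    u=cv2.undistortPoints(np.array(px,float).reshape(-1,1,2),K,d).reshape(-1,2)
    c=-R.T@t; r=np.c_[u,np.ones(len(u))]@R
    return c+r*((z-c[2])/r[:,2])[:,None]
def p(X,n,M=None):
    K,d,R,t=M or model(n)
    return cv2.projectPoints(np.array(X,float).reshape(-1,3),cv2.Rodrigues(R)[0],t,K,d)[0].reshape(-1,2)
def snap(n,f=None):
    M=model(n); im=optics.snapshot(n)
    if f: cv2.imwrite("pics/"+f,im)
    return im,M
def st():
    o=ctrl.get_obs(); print("t",round(o["time_s"],2),"p",np.round(o["eef_pos"],4),"F",np.round(o["ft_force"],1),"w",round(o["width"],4),"g",o["grasp_force"]); print(np.round(o["orientation"],3).tolist()); return o
E
python3 - <<'E'
from h import *
st()
snap("top","top0.png");snap("scene","scene0.png")
for n in ["top","scene"]:
    K,d,R,t=model(n); print(n,np.round(-R.T@t,3),np.round(R,2).tolist(),K[0,0],d)
E
```

```text
pics
t 0.0 p [ 0.2794 -0.5585  0.2474] F [0.5 1.  0.6] w 0.0854 g 0.0
[[0.894, 0.447, -0.001], [0.447, -0.894, 0.001], [-0.0, -0.002, -1.0]]
top [0.355 0.059 1.344] [[0.02, -1.0, 0.0], [-1.0, -0.02, -0.05], [0.05, -0.0, -1.0]] 541.7032041040209 [-0.14870274  0.          0.          0.          0.        ]
scene [1.189 0.267 0.746] [[-0.29, 0.96, 0.02], [0.6, 0.2, -0.77], [-0.74, -0.21, -0.63]] 485.5321943105627 [-0.00955217  0.          0.          0.          0.        ]
```

View pics/top0.png

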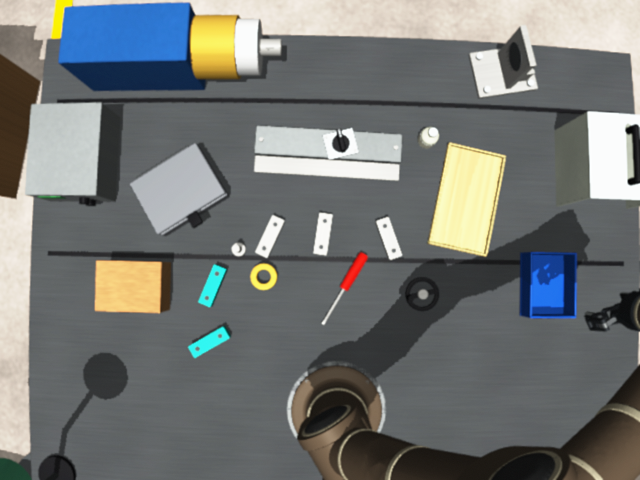

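View pics/scene0.png

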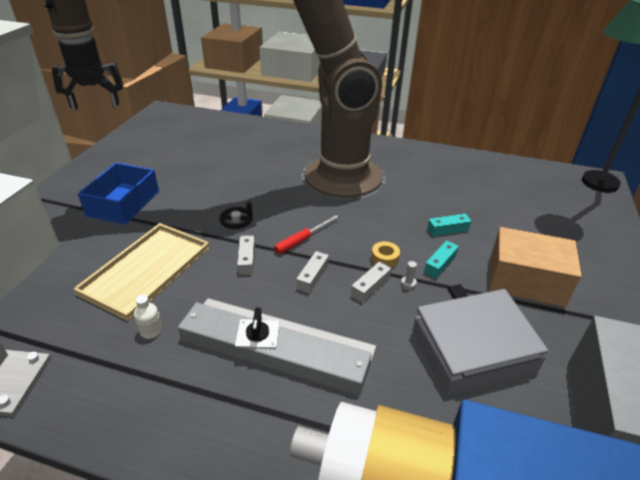

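Top view: three steel-coloured bars at (270,235), (323,233) and (389,238). The turquoise look-alikes at (213,285) and (209,341) are not meant. Also visible are the bolt (238,249), oil bottle (429,136), tray (468,200), ledge and housing (327,150) with the switch at (340,143), and the meter (180,188) with its tab at (196,219).

Run:
```python
from h import *
im,M=snap("top")
cv2.imwrite("pics/crop0.png",cv2.resize(im[90:300,120:520],(800,420),interpolation=cv2.INTER_CUBIC))
def rect(mask,z):
    c=max(cv2.findContours(mask.astype(np.uint8),0,2)[0],key=cv2.contourArea).reshape(-1,2)
    P=w(c,z,"top",M)[:,:2]
    r=cv2.minAreaRect((P*1000).astype(np.float32)); b=cv2.boxPoints(r)
    e=b[1]-b[0]; e2=b[2]-b[1]
    if np.linalg.norm(e2)>np.linalg.norm(e): e=e2
    return np.round(r[0],1),np.round(r[1],1),round(np.degrees(np.arctan2(e[1],e[0]))%180,1)
for k,z in [("bar1_centre",.032),("key_grip",.088),("key",.088),("tab",.055),("display",.055),("oil",0.045),("bolt",0.03)]:
    for q in optics.outline_of(k,"top"):
        if q["region"].sum()<5: continue
        print(k,round(q["confidence"],2),np.round(q["xy"]),q["region"].sum(),*rect(q["region"],z))
# ledge, tray corners from pixels
print("ledge front corners", np.round(w([[254,171],[399,180]],.01,"top",M),3))
print("tray", np.round(w([[449,143],[506,155],[487,255],[429,243]],.02,"top",M),3))
```

```text
bar1_centre 0.94 [210. 343.] 618 [167.8 313.8] [ 35.8 109. ] 122.3
bar1_centre 0.92 [271. 236.] 560 [427.9 171.9] [34.6 99. ] 156.2
bar1_centre 0.81 [212. 287.] 606 [302.8 308.1] [ 37.3 102.1] 158.1
bar1_centre 0.47 [466. 202.] 6218 [ 528.5 -312.7] [154.8 259. ] 168.3
key_grip 0.54 [343. 146.] 288 [649.2   8. ] [47.5 42.3] 45.5
key_grip 0.28 [180. 189.] 5531 [522.8 380.1] [184.4 195.4] 122.2
key_grip 0.25 [237. 245.] 138 [394.4 238.4] [27.9 30.4] 91.1
key 0.72 [340. 138.] 321 [650.4   4.8] [43.3 51.9] 154.9
key 0.25 [236. 246.] 143 [393.2 239.6] [25.6 32.8] 91.1
tab 0.83 [178. 190.] 4687 [524.3 389.3] [176.8 191.8] 122.2
display 0.96 [178. 191.] 4809 [523.9 390.3] [182.8 192.9] 120.5
display 0.2 [316. 153.] 6064 [629.6  34.2] [355.  116.6] 87.6
oil 0.6 [429. 138.] 367 [ 674.6 -211.3] [47.5 58.1] 118.2
oil 0.58 [179. 191.] 4776 [525.1 392.1] [180.  194.8] 122.6
bolt 0.65 [238. 246.] 150 [396.2 245.5] [29.2 34.3] 91.1
bolt 0.31 [179. 190.] 5439 [529.9 395.5] [189.  203.4] 122.2
ledge front corners [[ 0.589  0.216  0.01 ]
 [ 0.574 -0.146  0.01 ]]
tray [[ 0.669 -0.271  0.02 ]
 [ 0.644 -0.418  0.02 ]
 [ 0.39  -0.367  0.02 ]
 [ 0.417 -0.22   0.02 ]]
```

View pics/crop0.png

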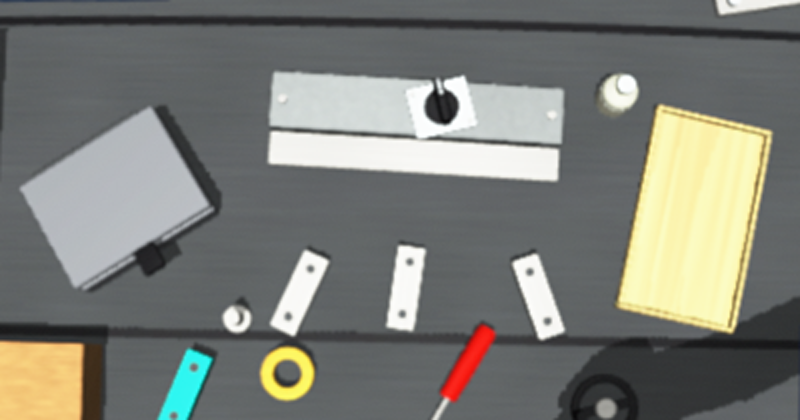

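The crop confirms three bare-steel bars with two end holes, at crop (300,291), (407,287) and (538,296). The turquoise pieces are decoys. The tab is at crop (150,258) and the wing at (440,100). I'll measure these more precisely.

```bash
cat >> h.py <<'E'
def bars(M,im,cam="top",z=.032,thr=170,box=None):
    hsv=cv2.cvtColor(im,cv2.COLOR_BGR2HSV)
    m=((hsv[...,2]>thr)&(hsv[...,1]<45)).astype(np.uint8)
    out=[]
    for c in cv2.findContours(m,0,1)[0]:
        if cv2.contourArea(c)<150: continue
        P=w(c.reshape(-1,2),z,cam,M)[:,:2]
        r=cv2.minAreaRect((P*1000).astype(np.float32)); b=cv2.boxPoints(r)
        e=max(b[1]-b[0],b[2]-b[1],key=np.linalg.norm)
        if 80<max(r[1])<125 and 20<min(r[1])<50:
            out.append(r[0]); print("bar",np.round(c.reshape(-1,2).mean(0)),np.round(r[0],1),np.round(r[1],1),"ang",round(np.degrees(np.arctan2(e[1],e[0]))%180,1))
    return out
def go(x,y,z,yaw=None):
    """tool down; yaw = world angle of tool y (closing) axis mod 180. Prints turn and then shift in tool axes after turn"""
    o=st(); R=o["orientation"]; d=0.
    if yaw is not None:
        cur=np.degrees(np.arctan2(R[1][1],R[0][1])); d=-((yaw-cur+90)%180-90) # + about tool z (down) = clockwise
    # full correction to pointing exactly down
    a=np.radians((np.degrees(np.arctan2(R[1][1],R[0][1])))-d)
    Y=np.array([np.cos(a),np.sin(a),0]);Z=np.array([0,0,-1.]);G=np.c_[np.cross(Y,Z),Y,Z]
    rv=cv2.Rodrigues(np.array(R).T@G)[0].ravel()
    s=G.T@(np.array([x,y,z])-o["eef_pos"])
    print("turn frac total",np.round(rv/(np.pi/2),4),"deg",round(d,1),"q7",round(o["qpos"][6],2)); print("then shift frac total",np.round(s/.3,4),"mm",np.round(s*1000,1))
E
python3 - <<'E'
from h import *
im=cv2.imread("pics/top0.png");M=model("top")
bars(M,im)
c=np.array([[83,290],[215,210],[153,107],[20,188]])/2+[120,90]
P=w(c,.061,"top",M)[:,:2];print(np.round(P,3))
e=P[1]-P[0];e2=P[2]-P[1];print("front edge ang",np.degrees(np.arctan2(e[1],e[0])),"depth ang",np.degrees(np.arctan2(e2[1],e2[0])),np.linalg.norm(e),np.linalg.norm(e2))
print("tab px",np.round(w([195,219.5],.061,"top",M),3))
print("wing",np.round(w([[339,130],[341.5,150]],.088,"top",M),3))
go(.46,.31,.2,-58)
E
```

```text
bar [389. 238.] [ 427.5 -118.6] [101.1  33.4] ang 20.2
bar [269. 236.] [426.8 172.2] [ 33.9 101.2] ang 156.2
bar [323. 234.] [435.1  42.9] [ 33.6 101.5] ang 172.7
[[0.423 0.43 ]
 [0.522 0.272]
 [0.646 0.352]
 [0.545 0.513]]
front edge ang -57.893271816857094 depth ang 32.67630619679459 0.1857464370745957 0.1481323865312902
tab px [[0.461 0.349 0.061]]
wing [[0.677 0.009 0.088]
 [0.629 0.002 0.088]]
t 0.5 p [ 0.2796 -0.559   0.2483] F [ 0.6  0.7 -0.5] w 0.0855 g 0.0
[[0.894, 0.447, -0.0], [0.447, -0.894, 0.0], [-0.0, -0.0, -1.0]]
turn frac total [-0.      0.     -0.0603] deg -5.4 q7 -0.08
then shift frac total [ 2.045  -2.1377  0.1609] mm [ 613.5 -641.3   48.3]
```

Call:
send_rows(jaw=[1, 1, 1, 1, 1, 1, 1, 1, 1, 1, 1, 1], travel=[[0, 0, 0], [0.122, -0.07, 0], [0.122, -0.07, 0], [0.122, -0.07, 0], [0.122, -0.07, 0], [0.122, -0.07, 0], [0.122, -0.07, 0], [0.122, -0.07, 0], [0.122, -0.07, 0], [0.122, -0.07, 0], [0.122, -0.07, 0], [0.122, -0.07, 0]], angular=[[0, 0, -0.06], [0, 0, 0], [0, 0, 0], [0, 0, 0], [0, 0, 0], [0, 0, 0], [0, 0, 0], [0, 0, 0], [0, 0, 0], [0, 0, 0], [0, 0, 0], [0, 0, 0]])

```text
time_s: 1.7
eef_pos: [0.4994, -0.1483, 0.2486]
orientation: [[0.848, 0.529, 0.001], [0.529, -0.848, -0.0], [0.0, 0.001, -1.0]]
ft_force: [0.1, -0.8, 0.7]
width: 0.0857
grasp_force: 0.0
```

Call:
send_rows(jaw=[1, 1, 1, 1, 1, 1, 1, 1, 1, 1, 1, 1], travel=[[0.06, -0.12, 0], [0.06, -0.12, 0], [0.06, -0.12, 0], [0.06, -0.12, 0], [0.06, -0.12, 0], [0.06, -0.12, 0], [0.06, -0.12, 0], [0.06, -0.12, 0], [0.06, -0.12, 0], [0.06, -0.12, 0.05], [0.06, -0.12, 0.1], [0, 0, 0]], angular=[[0, 0, 0], [0, 0, 0], [0, 0, 0], [0, 0, 0], [0, 0, 0], [0, 0, 0], [0, 0, 0], [0, 0, 0], [0, 0, 0], [0, 0, 0], [0, 0, 0], [0, 0, 0]])

```text
time_s: 2.9
eef_pos: [0.4536, 0.2958, 0.2003]
orientation: [[0.844, 0.536, -0.005], [0.536, -0.844, 0.001], [-0.004, -0.004, -1.0]]
ft_force: [-1.2, -0.4, 0.5]
width: 0.0853
grasp_force: 0.0
```

Run:
```python
from h import *
st()
im,M=snap("wrist","w1.png")
K,d,R,t=M;print(np.round(-R.T@t,3),np.round(R[2],2))
for q in optics.outline_of("tab","wrist"): print(q["confidence"],q["xy"],q["region"].sum())
```

```text
t 2.9 p [0.4536 0.2958 0.2003] F [-1.2 -0.4  0.5] w 0.0853 g 0.0
[[0.844, 0.536, -0.005], [0.536, -0.844, 0.001], [-0.004, -0.004, -1.0]]
[0.515 0.335 0.325] [-0.24 -0.15 -0.96]
0.7 [266.7, 88.1] 48138
```

View pics/w1.png

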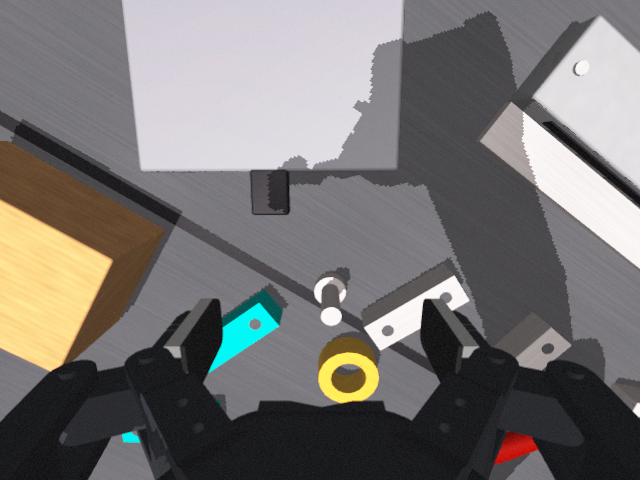

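The wrist view shows the tab's top at (251–289, 171–214) and the display edge along row 170 from (141) to (397). The bolt is at (330,300), right below the fingers, so I stay high until I'm over the tab.

Run:
```python
from h import *
M=model("wrist")
T=w([[252,171],[289,171],[288,214],[252,214]],.061,"wrist",M);print(np.round(T,4),T.mean(0))
D=w([[141,170],[397,170]],.061,"wrist",M);print(np.round(D,4)); e=D[1]-D[0]; a=np.degrees(np.arctan2(e[1],e[0]));print(a,np.linalg.norm(e))
c=T.mean(0); u=np.array([np.cos(np.radians(a+90)),np.sin(np.radians(a+90)),0])
print("hinge",c+.167*u,"u",u)
g=c-.004*u
go(g[0],g[1],.12,a)
```

```text
[[0.4702 0.3636 0.061 ]
 [0.4854 0.3393 0.061 ]
 [0.4557 0.3227 0.061 ]
 [0.4403 0.3472 0.061 ]] [0.46291856 0.34321825 0.061     ]
[[0.4252 0.4367 0.061 ]
 [0.5306 0.2688 0.061 ]]
-57.87131666002197 0.1981908894818961
hinge [0.60434348 0.43203262 0.061     ] u [0.84685579 0.5318226  0.        ]
t 3.0 p [0.4563 0.2915 0.2026] F [-0.2 -0.  -0.1] w 0.0853 g 0.0
[[0.847, 0.532, -0.002], [0.532, -0.847, -0.001], [-0.002, -0.0, -1.0]]
turn frac total [-0.0002  0.0012 -0.0002] deg -0.0 q7 -1.86
then shift frac total [ 0.0972 -0.1342  0.2752] mm [ 29.1 -40.3  82.6]
```

Call:
send_rows(jaw=[0.4, 0.4, 0.4, 0.4, 0.4, 0.4, 0.4, -0.5, -0.6, -0.6, -0.6, -0.6], travel=[[0.05, -0.067, 0], [0.047, -0.067, 0], [0, 0, 0.135], [0, 0, 0.14], [0, 0, 0.1], [0, 0, 0.1], [0, 0, 0], [0, 0, 0], [0, 0, 0], [0, 0, 0], [0, 0, 0], [0, 0, 0]], angular=[[0, 0, 0], [0, 0, 0], [0, 0, 0], [0, 0, 0], [0, 0, 0], [0, 0, 0], [0, 0, 0], [0, 0, 0], [0, 0, 0], [0, 0, 0], [0, 0, 0], [0, 0, 0]], grip_force=40)

```text
time_s: 4.2
eef_pos: [0.4587, 0.3451, 0.0636]
orientation: [[0.846, 0.533, 0.001], [0.532, -0.846, 0.007], [0.004, -0.006, -1.0]]
ft_force: [-7.2, 10.4, -1.5]
width: 0.0274
grasp_force: 42.1
```

Call:
send_rows(jaw=[-0.6, -0.6, -0.6, -0.6, -0.6, -0.6, -0.6, -0.6, -0.6, -0.6, -0.6, -0.6], travel=[[0.002, 0, -0.05], [0.0065, 0, -0.049], [0.011, 0, -0.0485], [0.015, 0, -0.0475], [0.019, 0, -0.046], [0.023, 0, -0.044], [0.027, 0, -0.042], [0.03, 0, -0.0395], [0.034, 0, -0.037], [0.037, 0, -0.034], [0.039, 0, -0.03], [0.042, 0, -0.027]], angular=[[0, 0, 0], [0, 0, 0], [0, 0, 0], [0, 0, 0], [0, 0, 0], [0, 0, 0], [0, 0, 0], [0, 0, 0], [0, 0, 0], [0, 0, 0], [0, 0, 0], [0, 0, 0]])

```text
time_s: 5.4
eef_pos: [0.5292, 0.3903, 0.2098]
orientation: [[0.846, 0.534, -0.005], [0.534, -0.846, 0.006], [-0.001, -0.007, -1.0]]
ft_force: [-5.6, 13.2, -20.2]
width: 0.0269
grasp_force: 40.7
```

Call:
send_rows(jaw=[-0.6, -0.6], travel=[[0, 0, 0], [0, 0, 0]], angular=[[0, 0, 0], [0, 0, 0]])

```text
time_s: 5.6
eef_pos: [0.5306, 0.3911, 0.2107]
orientation: [[0.846, 0.533, -0.001], [0.533, -0.846, 0.008], [0.004, -0.008, -1.0]]
ft_force: [-2.2, 15.9, -11.4]
width: 0.0271
grasp_force: 42.7
```

Run:
```python
from h import *
st(); im,M=snap("scene"); cv2.imwrite("pics/s2.png",cv2.resize(im[120:420,340:640],(600,600)))
```

```text
t 5.6 p [0.5306 0.3911 0.2107] F [ -2.2  15.9 -11.4] w 0.0271 g 42.74061441421509
[[0.846, 0.533, -0.001], [0.533, -0.846, 0.008], [0.004, -0.008, -1.0]]
```

View pics/s2.png

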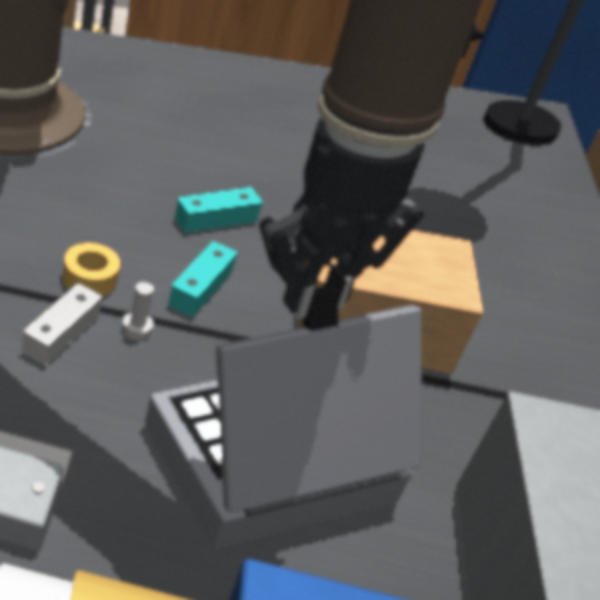

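Run:
```python
from h import *
M=model("scene")
a=np.radians(-57.87+90);u=np.array([np.cos(a),np.sin(a),0]);v=np.array([-u[1],u[0],0])
H=np.array([.6043,.432,.055])
for th in (50,55,60,65,70):
    t=np.radians(th); e=H+.151*(-u*np.cos(t)+np.array([0,0,1])*np.sin(t))
    print(th,np.round((p([e-v*.095,e+v*.095,H-v*.095,H+v*.095],"scene",M)-[340,120])*2).tolist())
```

```text
50 [[193.0, 338.0], [389.0, 300.0], [221.0, 515.0], [414.0, 468.0]]
55 [[200.0, 340.0], [399.0, 301.0], [221.0, 515.0], [414.0, 468.0]]
60 [[208.0, 343.0], [409.0, 304.0], [221.0, 515.0], [414.0, 468.0]]
65 [[216.0, 348.0], [420.0, 308.0], [221.0, 515.0], [414.0, 468.0]]
70 [[225.0, 354.0], [431.0, 313.0], [221.0, 515.0], [414.0, 468.0]]
```

The display matches about 60–63° (top corners at crop (222,345) and (418,310)). I'll release it and retreat.

Call:
send_rows(jaw=[0.2, 0.4, 0.4, 0.4, 0.4, 0.4, 0.4, 0.4, 0.4, 0.4, 0.4, 0.4], travel=[[0, 0, 0], [0, 0, 0], [0, 0, 0], [0, 0, -0.1], [0, 0, -0.14], [-0.15, 0, 0], [0, 0, 0], [0, 0, 0], [0, 0, 0], [0, 0, 0], [0, 0, 0], [0, 0, 0]], angular=[[0, 0, 0], [0, 0, 0], [0, 0, 0], [0, 0, 0], [0, 0, 0], [0, 0, 0], [0, 0, -0.092], [0, 0, -0.092], [0, 0, -0.092], [0, 0, -0.092], [0, 0, -0.092], [0, 0, -0.092]])

```text
time_s: 6.85
eef_pos: [0.4954, 0.3611, 0.2822]
orientation: [[0.14, 0.99, 0.001], [0.99, -0.14, -0.0], [0.0, 0.001, -1.0]]
ft_force: [0.3, 0.7, -0.6]
width: 0.0602
grasp_force: 0.0
```

Call:
send_rows(jaw=[0.4, 0.4, 0.4, 0.4, 0.4, 0.4, 0.4, 0.4, 0.4, 0.4], travel=[[0, 0, 0], [0, 0, 0], [0, 0, 0], [0, 0, 0], [0, 0, 0], [0, 0, 0], [0, 0, 0], [0, 0, 0], [0, 0, 0], [0, 0, 0]], angular=[[0, 0, -0.092], [0, 0, -0.092], [0, 0, -0.092], [0, 0, -0.092], [0, 0, -0.092], [0, 0, -0.092], [0, 0, -0.092], [0, 0, -0.092], [0, 0, -0.092], [0, 0, 0]])

```text
time_s: 7.85
eef_pos: [0.4955, 0.3611, 0.2818]
orientation: [[-0.915, 0.403, 0.001], [0.403, 0.915, -0.0], [-0.001, 0.0, -1.0]]
ft_force: [-0.6, 0.8, -0.5]
width: 0.0595
grasp_force: 0.0
```

Run:
```python
from h import *
im,M=snap("top"); bars(M,im)
go(.427,.172,.14,66.2)
```

```text
bar [251. 255.] [380.5 216.1] [ 22.4 105.2] ang 155.3
bar [389. 239.] [ 426.6 -119.6] [98.5 33.3] ang 19.3
bar [323. 232.] [438.1  42.4] [33.9 93.1] ang 172.5
t 7.9 p [0.4954 0.3611 0.2817] F [0.3 0.3 0.2] w 0.0596 g 0.0
[[-0.913, 0.408, 0.001], [0.408, 0.913, -0.0], [-0.001, 0.0, -1.0]]
turn frac total [ 0.0001  0.0003 -0.003 ] deg -0.3 q7 0.06
then shift frac total [-0.0457 -0.6689  0.4723] mm [ -13.7 -200.7  141.7]
```

Call:
send_rows(jaw=[0.4, 0.4, 0.4, 0.4, 0.4, 0.4], travel=[[-0.01, -0.13, 0.04], [-0.01, -0.13, 0.04], [-0.01, -0.13, 0.04], [-0.01, -0.13, 0], [-0.005, -0.14, 0], [0, 0, 0]], angular=[[0, 0, 0], [0, 0, 0], [0, 0, 0], [0, 0, 0], [0, 0, 0], [0, 0, 0]])

```text
time_s: 8.5
eef_pos: [0.4267, 0.1687, 0.2447]
orientation: [[-0.91, 0.416, -0.001], [0.416, 0.91, -0.006], [-0.002, -0.005, -1.0]]
ft_force: [-0.1, -0.3, 0.2]
width: 0.0599
grasp_force: 0.0
```

Run:
```python
from h import *
st(); im,M=snap("wrist","w2.png"); bars(M,im,"wrist")
for q in optics.outline_of("bar1_centre","wrist"): print(q["confidence"],q["xy"],q["region"].sum(), np.round(w(q["xy"],.03,"wrist",M),3))
```

```text
t 8.5 p [0.4267 0.1687 0.2447] F [-0.1 -0.3  0.2] w 0.0599 g 0.0
[[-0.91, 0.416, -0.001], [0.416, 0.91, -0.006], [-0.002, -0.005, -1.0]]
bar [362. 395.] [656.7 113.6] [117.1  48.6] ang 87.1
bar [282. 381.] [587.4  44.3] [108.2  37.7] ang 87.6
bar [325. 212.] [427.  171.1] [31.4 98.9] ang 156.4
0.95 [405.6, 42.4] 3803 [[0.315 0.301 0.03 ]]
0.91 [321.8, 207.4] 3100 [[0.42  0.171 0.03 ]]
```

View pics/w2.png

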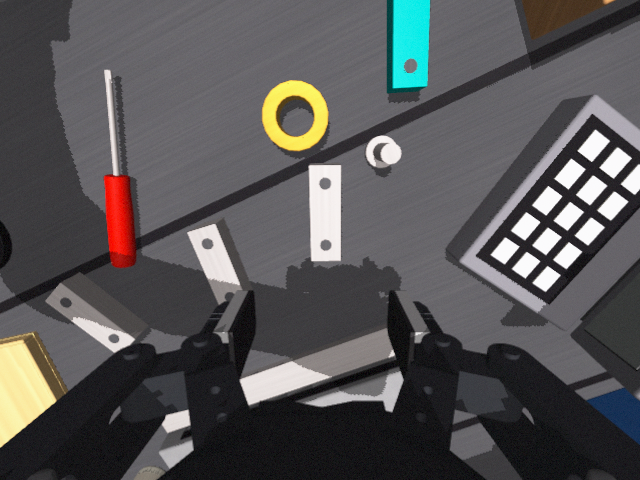

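The wrist view shows bar 1 between (310,165) and (340,262), in its measured place. The bolt at (383,152) is outside the finger path, so I can grasp.

Call:
send_rows(jaw=[0.4, 0.4, 0.4, 0.4, 0.4, 0.4, 0.4, -0.6, -0.6, -0.6, -0.6, -0.6], travel=[[0, 0.007, 0.14], [0, 0, 0.14], [0, 0, 0.14], [0, 0, 0.14], [0, 0, 0.12], [0, 0, 0.05], [0, 0, 0], [0, 0, 0], [0, 0, 0], [0, 0, 0], [0, 0, 0], [0, 0, 0]], angular=[[0, 0, 0], [0, 0, 0], [0, 0, 0], [0, 0, 0], [0, 0, 0], [0, 0, 0], [0, 0, 0], [0, 0, 0], [0, 0, 0], [0, 0, 0], [0, 0, 0], [0, 0, 0]], grip_force=70)

```text
time_s: 9.8
eef_pos: [0.4285, 0.1773, 0.0274]
orientation: [[-0.915, 0.405, 0.002], [0.405, 0.915, -0.0], [-0.001, 0.001, -1.0]]
ft_force: [-3.9, -1.5, 7.2]
width: 0.0306
grasp_force: 71.3
```

Run:
```python
from h import *
go(.562,.148,.068,-2.4)
```

```text
t 9.8 p [0.4285 0.1773 0.0274] F [-3.9 -1.5  7.2] w 0.0306 g 71.28934979438782
[[-0.915, 0.405, 0.002], [0.405, 0.915, -0.0], [-0.001, 0.001, -1.0]]
turn frac total [8.000e-04 6.000e-04 7.616e-01] deg 68.5 q7 -0.01
then shift frac total [-0.079   0.4486 -0.1353] mm [-23.7 134.6 -40.6]
```

The grasp is low and the fingertip would meet the ledge, so I regrip 9 mm higher and then carry the bar.

Call:
send_rows(jaw=[0.1, 0.1, 0.1, 0.1, -0.6, -0.6, -0.6, -0.6, -0.6, -0.6, -0.6], travel=[[0, 0, 0], [0, 0, 0], [0, 0, -0.03], [0, 0, 0], [0, 0, 0], [0, 0, 0], [0, 0, 0], [0, 0, 0], [0, 0, -0.06], [0, 0, -0.08], [0, 0, 0]], angular=[[0, 0, 0], [0, 0, 0], [0, 0, 0], [0, 0, 0], [0, 0, 0], [0, 0, 0], [0, 0, 0], [0, 0, 0], [0, 0, 0], [0, 0, 0], [0, 0, 0]])

```text
time_s: 10.9
eef_pos: [0.429, 0.1776, 0.0786]
orientation: [[-0.915, 0.404, 0.002], [0.404, 0.915, 0.001], [-0.002, 0.002, -1.0]]
ft_force: [-0.1, 0.4, -6.7]
width: 0.0302
grasp_force: 72.6
```

Call:
send_rows(jaw=[-0.6, -0.6, -0.6, -0.6, -0.6, -0.6, -0.6, -0.6, -0.6, -0.6], travel=[[0, 0, 0], [0, 0, 0], [0, 0, 0], [0, 0, 0], [0, 0, 0], [0, 0, 0], [0, 0, 0], [0, 0, 0], [0, 0, 0], [0, 0, 0]], angular=[[0, 0, 0.085], [0, 0, 0.085], [0, 0, 0.085], [0, 0, 0.085], [0, 0, 0.085], [0, 0, 0.085], [0, 0, 0.085], [0, 0, 0.085], [0, 0, 0.082], [0, 0, 0]])

```text
time_s: 11.9
eef_pos: [0.4274, 0.1766, 0.076]
orientation: [[0.044, 0.999, -0.001], [0.999, -0.044, -0.001], [-0.001, -0.001, -1.0]]
ft_force: [-0.1, -0.3, -5.4]
width: 0.0302
grasp_force: 72.5
```

Run:
```python
from h import *
go(.559,.148,.075,-2.4)
im,M=snap("top"); cv2.imwrite("pics/c3.png",cv2.resize(im[90:300,120:520],(800,420),interpolation=cv2.INTER_CUBIC))
```

```text
t 11.9 p [0.4274 0.1766 0.076 ] F [-0.1 -0.3 -5.4] w 0.0302 g 72.51502275466919
[[0.044, 0.999, -0.001], [0.999, -0.044, -0.001], [-0.001, -0.001, -1.0]]
turn frac total [-0.0008  0.0008 -0.0012] deg -0.1 q7 -0.92
then shift frac total [-0.077   0.4422  0.0034] mm [-23.1 132.7   1. ]
```

View pics/c3.png

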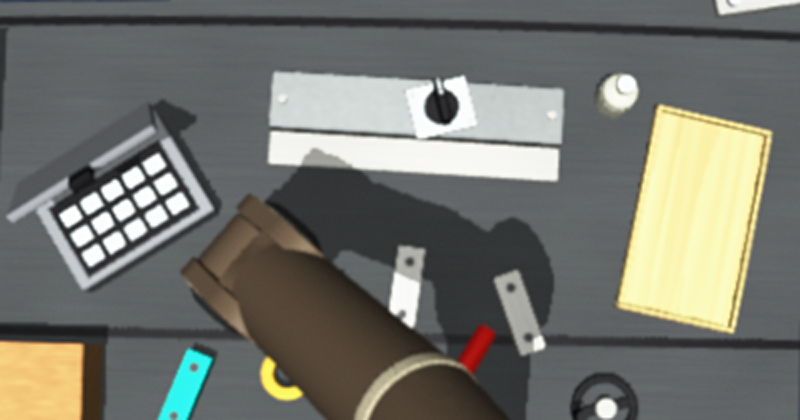

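The display is open. Bar 3 has been knocked from crop (538,296) to (519,311), which I noted. Now I carry bar 1 to the face.

Call:
send_rows(jaw=[-0.6, -0.6, -0.6, -0.6, -0.6, -0.6, -0.6, -0.6, -0.6, -0.6], travel=[[-0.02, 0.1, 0], [-0.02, 0.11, 0], [-0.02, 0.12, 0], [-0.017, 0.112, 0], [0, 0, 0], [0, 0, 0.06], [0, 0, 0.05], [0, 0, 0.018], [0, 0, 0], [0, 0, 0]], angular=[[0, 0, 0], [0, 0, 0], [0, 0, 0], [0, 0, 0], [0, 0, 0], [0, 0, 0], [0, 0, 0], [0, 0, 0], [0, 0, 0], [0, 0, 0]])

```text
time_s: 12.95
eef_pos: [0.5596, 0.1488, 0.039]
orientation: [[0.041, 0.999, 0.0], [0.999, -0.041, 0.0], [0.0, 0.0, -1.0]]
ft_force: [0.6, 0.1, -4.7]
width: 0.0299
grasp_force: 72.6
```

Call:
send_rows(jaw=[-0.6, -0.6, 0.1, 0.1, 0.1, 0.1, 0.1, 0.1, 0.1, 0.1, 0.1, 0.1], travel=[[0, 0, 0.009], [0, 0, 0], [0, 0, 0], [0, 0, 0], [0, 0, 0], [0, 0.015, 0], [0, 0.015, 0], [0, 0.01, 0], [0, 0.01, 0], [0, 0.006, 0], [0, 0, 0], [0, 0, 0]], angular=[[0, 0, 0], [0, 0, 0], [0, 0, 0], [0, 0, 0], [0, 0, 0], [0, 0, 0], [0, 0, 0], [0, 0, 0], [0, 0, 0], [0, 0, 0], [0, 0, 0], [0, 0, 0]])

```text
time_s: 14.15
eef_pos: [0.5761, 0.1479, 0.036]
orientation: [[0.042, 0.999, -0.001], [0.999, -0.042, -0.0], [-0.0, -0.001, -1.0]]
ft_force: [-3.4, 0.4, 1.7]
width: 0.047
grasp_force: 2.1
```

Call:
send_rows(jaw=[0.1, 0.1, 0.1], travel=[[0, 0.006, 0], [0, 0.006, 0], [0, 0, 0]], angular=[[0, 0, 0], [0, 0, 0], [0, 0, 0]])

```text
time_s: 14.45
eef_pos: [0.5788, 0.1477, 0.0359]
orientation: [[0.042, 0.999, -0.003], [0.999, -0.042, -0.001], [-0.001, -0.003, -1.0]]
ft_force: [-8.0, 0.5, 4.4]
width: 0.0473
grasp_force: 4.0
```

Call:
send_rows(jaw=[0.1, 0.1, 0.1], travel=[[0, 0.006, 0], [0, 0.006, 0], [0, 0, 0]], angular=[[0, 0, 0], [0, 0, 0], [0, 0, 0]])

```text
time_s: 14.75
eef_pos: [0.579, 0.1477, 0.0357]
orientation: [[0.041, 0.999, -0.009], [0.999, -0.041, -0.002], [-0.003, -0.009, -1.0]]
ft_force: [-18.4, -0.7, 14.7]
width: 0.0473
grasp_force: 9.4
```

Call:
send_rows(jaw=[0.1, 0.1, 0.3, 0.4, 0.4, 0.4, 0.4, 0.4, 0.4, 0.4, 0.4, 0.4], travel=[[0, -0.03, 0], [0, 0, -0.06], [0, 0, -0.14], [0, 0, -0.14], [0, 0, -0.14], [0, 0, -0.1], [-0.06, -0.1, 0], [-0.1, -0.1, 0], [-0.1, -0.12, 0], [-0.1, -0.1, 0], [0, 0, 0], [0, 0, 0]], angular=[[0, 0, 0], [0, 0, 0], [0, 0, 0], [0, 0, 0], [0, 0, 0], [0, 0, 0], [0, 0, 0], [0, 0, 0], [0, 0, 0], [0, 0, 0], [0, 0, 0], [0, 0, 0]])

```text
time_s: 15.95
eef_pos: [0.4452, 0.0441, 0.211]
orientation: [[0.044, 0.999, 0.004], [0.999, -0.044, -0.001], [-0.001, 0.004, -1.0]]
ft_force: [0.8, 0.8, 0.6]
width: 0.0599
grasp_force: 0.0
```

Call:
send_rows(jaw=[0.4, 0.4, 0.4, 0.4, 0.4, 0.4, 0.4, 0.4, 0.4, 0.4, 0.4, 0.4], travel=[[0, 0, 0], [0, 0, 0], [0, 0, 0], [0, 0, 0], [0, 0, 0], [0, 0, 0], [0, 0, 0], [0, 0, 0], [0, 0, 0], [0, 0, 0], [0, 0, 0], [0, 0, 0]], angular=[[0, 0, -0.0944], [0, 0, -0.0944], [0, 0, -0.0944], [0, 0, -0.0944], [0, 0, -0.0944], [0, 0, -0.0944], [0, 0, -0.0944], [0, 0, -0.0944], [0, 0, -0.0944], [0, 0, -0.0944], [0, 0, 0], [0, 0, 0]])

```text
time_s: 17.15
eef_pos: [0.4452, 0.0459, 0.2103]
orientation: [[-0.991, 0.133, 0.001], [0.133, 0.991, 0.001], [-0.001, 0.001, -1.0]]
ft_force: [-0.3, -1.0, -0.2]
width: 0.0597
grasp_force: 0.0
```

Run:
```python
from h import *
go(.436,.0425,.036,82.6)
im,M=snap("wrist","w4.png"); bars(M,im,"wrist",thr=150)
bars(M,im,"wrist",thr=110)
for q in optics.outline_of("bar1_centre","wrist"): print(q["confidence"],q["xy"],q["region"].sum(), np.round(w(q["xy"],.03,"wrist",M),3))
```

```text
t 17.15 p [0.4452 0.0459 0.2103] F [-0.3 -1.  -0.2] w 0.0597 g 0.0
[[-0.991, 0.133, 0.001], [0.133, 0.991, 0.001], [-0.001, 0.001, -1.0]]
turn frac total [ 0.0009  0.0006 -0.0029] deg -0.3 q7 0.97
then shift frac total [ 0.029  -0.0152  0.581 ] mm [  8.7  -4.6 174.3]
bar [352. 396.] [637.   49.9] [108.8  36. ] ang 76.9
bar [315. 210.] [435.5  42.3] [32.2 98.7] ang 172.7
bar [352. 396.] [641.2  48.7] [114.1  36.7] ang 82.4
bar [316. 212.] [437.6  42.5] [ 35.1 102.6] ang 172.3
bar [159. 202.] [408.3 -96.1] [99.3 31.5] ang 20.4
0.73 [605.3, 40.3] 4819 [[0.327 0.291 0.03 ]]
0.63 [455.2, 314.0] 2141 [[0.557 0.167 0.03 ]]
```

View pics/w4.png

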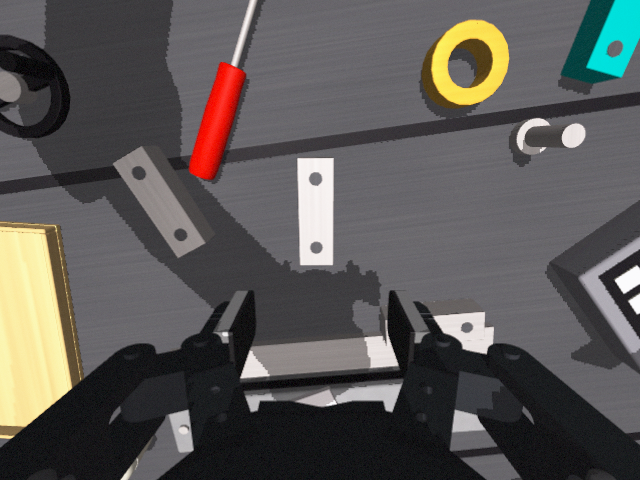

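Bar 2 is under the hand at (298–333, 158–265). Bar 3 is at (163,202) with the screwdriver handle beside it at (205,170). I grasp bar 2.

Call:
send_rows(jaw=[0.4, 0.4, 0.4, 0.4, 0.4, 0.4, -0.6, -0.6, -0.6, -0.6, -0.6, -0.6], travel=[[0.028, -0.002, 0.1], [0, 0, 0.14], [0, 0, 0.14], [0, 0, 0.14], [0, 0, 0.06], [0, 0, 0], [0, 0, 0], [0, 0, 0], [0, 0, 0], [0, 0, 0], [0, 0, -0.06], [0, 0, -0.07]], angular=[[0, 0, 0], [0, 0, 0], [0, 0, 0], [0, 0, 0], [0, 0, 0], [0, 0, 0], [0, 0, 0], [0, 0, 0], [0, 0, 0], [0, 0, 0], [0, 0, 0], [0, 0, 0]])

```text
time_s: 18.45
eef_pos: [0.4353, 0.0455, 0.0759]
orientation: [[-0.991, 0.13, -0.001], [0.13, 0.991, -0.0], [0.001, -0.0, -1.0]]
ft_force: [0.7, -0.9, -5.4]
width: 0.0298
grasp_force: 72.0
```

Call:
send_rows(jaw=[-0.6, -0.6, -0.6, -0.6, -0.6, -0.6, -0.6, -0.6, -0.6, -0.6, -0.6, -0.6], travel=[[0, 0, 0], [0, 0, 0], [0, 0, 0], [0, 0, 0], [0, 0, 0], [0, 0, 0], [0, 0, 0], [0, 0, 0], [0, 0, 0], [0, 0, 0], [0, 0, 0], [0, 0, 0]], angular=[[0, 0, 0.0944], [0, 0, 0.0944], [0, 0, 0.0944], [0, 0, 0.0944], [0, 0, 0.0944], [0, 0, 0.0944], [0, 0, 0.0944], [0, 0, 0.0944], [0, 0, 0.0944], [0, 0, 0.0944], [0, 0, 0], [0, 0, 0]])

```text
time_s: 19.65
eef_pos: [0.4359, 0.0458, 0.0756]
orientation: [[0.038, 0.999, 0.001], [0.999, -0.038, -0.0], [0.0, 0.001, -1.0]]
ft_force: [-0.4, 0.9, -6.3]
width: 0.0298
grasp_force: 72.1
```

Run:
```python
from h import *
go(.557,.0355,.037,-2.4)
```

```text
t 19.65 p [0.4359 0.0458 0.0756] F [-0.4  0.9 -6.3] w 0.0298 g 72.12948560714722
[[0.038, 0.999, 0.001], [0.999, -0.038, -0.0], [0.0, 0.001, -1.0]]
turn frac total [ 0.0005 -0.      0.0026] deg 0.2 q7 -0.52
then shift frac total [-0.0174  0.4048  0.1288] mm [ -5.2 121.4  38.6]
```

Call:
send_rows(jaw=[-0.6, -0.6, -0.6, -0.6, -0.6, -0.6, -0.6, -0.6, 0.1, 0.1, 0.1, 0.1], travel=[[0, 0.1, 0], [-0.006, 0.1, 0], [-0.006, 0.1, 0], [-0.006, 0.105, 0], [0, 0, 0], [0, 0, 0.06], [0, 0, 0.06], [0, 0, 0.012], [0, 0, 0], [0, 0, 0], [0, 0, 0], [0, 0, 0]], angular=[[0, 0, 0.0025], [0, 0, 0], [0, 0, 0], [0, 0, 0], [0, 0, 0], [0, 0, 0], [0, 0, 0], [0, 0, 0], [0, 0, 0], [0, 0, 0], [0, 0, 0], [0, 0, 0]])

```text
time_s: 20.85
eef_pos: [0.5572, 0.0349, 0.0359]
orientation: [[0.045, 0.999, 0.001], [0.999, -0.045, 0.0], [0.0, 0.001, -1.0]]
ft_force: [0.5, 0.5, 0.3]
width: 0.0471
grasp_force: 0.0
```

Call:
send_rows(jaw=[0.1, 0.1, 0.1, 0.1, 0.1, 0.1, 0.1, 0.1], travel=[[0, 0.015, 0], [0, 0.015, 0], [0, 0.01, 0], [0, 0.01, 0], [0, 0.006, 0], [0, 0.006, 0], [0, 0, 0], [0, 0, 0]], angular=[[0, 0, 0], [0, 0, 0], [0, 0, 0], [0, 0, 0], [0, 0, 0], [0, 0, 0], [0, 0, 0], [0, 0, 0]])

```text
time_s: 21.65
eef_pos: [0.574, 0.034, 0.0351]
orientation: [[0.045, 0.999, -0.004], [0.999, -0.046, -0.001], [-0.001, -0.004, -1.0]]
ft_force: [-5.7, 1.0, 3.5]
width: 0.0469
grasp_force: 3.1
```

Call:
send_rows(jaw=[0.1, 0.1, 0.1], travel=[[0, 0.006, 0], [0, 0.006, 0], [0, 0, 0]], angular=[[0, 0, 0], [0, 0, 0], [0, 0, 0]])

```text
time_s: 21.95
eef_pos: [0.5742, 0.034, 0.0346]
orientation: [[0.045, 0.999, -0.01], [0.999, -0.045, -0.002], [-0.002, -0.01, -1.0]]
ft_force: [-16.4, 0.3, 12.5]
width: 0.047
grasp_force: 8.2
```

Call:
send_rows(jaw=[0.1, 0.1, 0.3, 0.4, 0.4, 0.4, 0.4, 0.4, 0.4, 0.4, 0.4, 0.4], travel=[[0, -0.03, 0], [0, 0, -0.06], [0, 0, -0.14], [0, 0, -0.14], [0, 0, -0.14], [0, 0, -0.1], [-0.11, -0.12, 0], [-0.11, -0.12, 0], [-0.11, -0.12, 0], [-0.113, -0.135, 0], [0, 0, 0], [0, 0, 0]], angular=[[0, 0, 0], [0, 0, 0], [0, 0, 0], [0, 0, 0], [0, 0, 0], [0, 0, 0], [0, 0, 0], [0, 0, 0], [0, 0, 0], [0, 0, 0], [0, 0, 0.09], [0, 0, 0.09]])

```text
time_s: 23.15
eef_pos: [0.4175, -0.0917, 0.2102]
orientation: [[0.331, 0.944, 0.002], [0.944, -0.331, -0.001], [-0.001, 0.003, -1.0]]
ft_force: [0.6, 0.4, 0.8]
width: 0.0598
grasp_force: 0.0
```

Call:
send_rows(jaw=[0.4, 0.4, 0.4, 0.4, 0.4, 0.4, 0.4, 0.4], travel=[[0, 0, 0], [0, 0, 0], [0, 0, 0], [0, 0, 0], [0, 0, 0], [0, 0, 0], [0, 0, 0], [0, 0, 0]], angular=[[0, 0, 0.094], [0, 0, 0.094], [0, 0, 0.094], [0, 0, 0.094], [0, 0, 0.094], [0, 0, 0.094], [0, 0, 0], [0, 0, 0]])

```text
time_s: 23.95
eef_pos: [0.4183, -0.09, 0.2097]
orientation: [[0.936, 0.353, 0.001], [0.353, -0.936, -0.0], [0.001, 0.001, -1.0]]
ft_force: [-0.3, -0.3, -0.0]
width: 0.0596
grasp_force: 0.0
```

Run:
```python
from h import *
go(.408,-.096,.036,-69.6)
im,M=snap("wrist","w5.png"); bars(M,im,"wrist",thr=150)
bars(M,im,"wrist",thr=100)
im,M=snap("top"); bars(M,im)
```

```text
t 23.95 p [ 0.4183 -0.09    0.2097] F [-0.3 -0.3 -0. ] w 0.0596 g 0.0
[[0.936, 0.353, 0.001], [0.353, -0.936, -0.0], [0.001, 0.001, -1.0]]
turn frac total [ 0.0004 -0.0005  0.0031] deg 0.3 q7 -1.16
then shift frac total [-0.0392  0.0069  0.5791] mm [-11.8   2.1 173.7]
bar [481. 451.] [ 231.6 -349.6] [124.4  46.1] ang 56.0
```

View pics/w5.png

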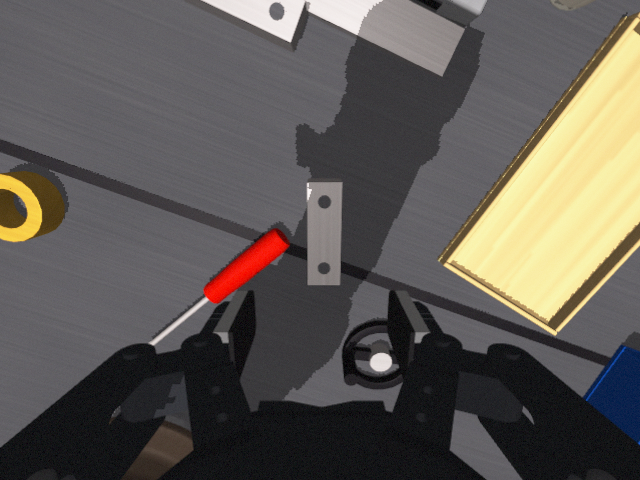

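Run:
```python
from h import *
M=model("wrist")
T=w([[307,181],[342,181],[341,285],[307,285]],.032,"wrist",M)[:,:2];print(np.round(T,4),T.mean(0))
e=(T[0]+T[1]-T[2]-T[3])/2;a=np.degrees(np.arctan2(e[1],e[0]));print(a,np.linalg.norm(e))
c=T.mean(0)+.016*e/np.linalg.norm(e); go(c[0],c[1],.036,a+90)
```

```text
[[ 0.45   -0.0646]
 [ 0.461  -0.0937]
 [ 0.3675 -0.1297]
 [ 0.3559 -0.0988]] [ 0.40860464 -0.09670986]
20.501630888566066 0.10014203073172155
t 24.05 p [ 0.4181 -0.09    0.2096] F [-0.  -0.7  0.1] w 0.0602 g 0.0
[[0.936, 0.352, 0.001], [0.352, -0.936, -0.0], [0.0, 0.0, -1.0]]
turn frac total [ 0.0002 -0.0003  0.0012] deg 0.1 q7 -1.17
then shift frac total [0.0157 0.01   0.5788] mm [  4.7   3.  173.6]
```

Call:
send_rows(jaw=[0.1, 0.1, 0.1, 0.1, 0.1, 0.1, -0.6, -0.6, -0.6, -0.6, -0.6, -0.6], travel=[[0.0155, 0.01, 0], [0, 0, 0.14], [0, 0, 0.14], [0, 0, 0.14], [0, 0, 0.1], [0, 0, 0.058], [0, 0, 0], [0, 0, 0], [0, 0, 0], [0, 0, 0], [0, 0, -0.06], [0, 0, -0.07]], angular=[[0, 0, 0], [0, 0, 0], [0, 0, 0], [0, 0, 0], [0, 0, 0], [0, 0, 0], [0, 0, 0], [0, 0, 0], [0, 0, 0], [0, 0, 0], [0, 0, 0], [0, 0, 0]])

```text
time_s: 25.25
eef_pos: [0.4228, -0.0911, 0.0757]
orientation: [[0.937, 0.349, -0.001], [0.349, -0.937, 0.0], [-0.001, -0.001, -1.0]]
ft_force: [0.8, 0.1, -4.9]
width: 0.0301
grasp_force: 73.4
```

Call:
send_rows(jaw=[-0.6, -0.6, -0.6, -0.6, -0.6, -0.6, -0.6, -0.6, -0.6, -0.6], travel=[[0, 0, 0], [0, 0, 0], [0, 0, 0], [0, 0, 0], [0, 0, 0], [0, 0, 0], [0, 0, 0], [0, 0, 0], [0, 0, 0], [0, 0, 0]], angular=[[0, 0, -0.093], [0, 0, -0.093], [0, 0, -0.093], [0, 0, -0.093], [0, 0, -0.093], [0, 0, -0.093], [0, 0, -0.093], [0, 0, -0.093], [0, 0, 0], [0, 0, 0]])

```text
time_s: 26.25
eef_pos: [0.4233, -0.0915, 0.0755]
orientation: [[0.051, 0.999, 0.0], [0.999, -0.051, -0.0], [-0.0, 0.0, -1.0]]
ft_force: [0.4, -0.1, -6.3]
width: 0.0299
grasp_force: 73.5
```

Run:
```python
from h import *
go(.552,-.061,.037,-2.4)
im,M=snap("top"); bars(M,im,thr=150)
```

```text
t 26.25 p [ 0.4233 -0.0915  0.0755] F [ 0.4 -0.1 -6.3] w 0.0299 g 73.53941202163696
[[0.051, 0.999, 0.0], [0.999, -0.051, -0.0], [-0.0, 0.0, -1.0]]
turn frac total [ 0.0003  0.0002 -0.0056] deg -0.5 q7 -0.29
then shift frac total [0.1194 0.4243 0.1284] mm [ 35.8 127.3  38.5]
```

Call:
send_rows(jaw=[-0.6, -0.6, -0.6, -0.6, -0.6, -0.6, -0.6, -0.6, 0.1, 0.1, 0.1, 0.1], travel=[[0.03, 0.1, 0], [0.03, 0.1, 0], [0.03, 0.11, 0], [0.03, 0.114, 0], [0, 0, 0], [0, 0, 0.06], [0, 0, 0.06], [0, 0, 0.01], [0, 0, 0], [0, 0, 0], [0, 0, 0], [-0.053, 0, 0]], angular=[[0, 0, -0.0055], [0, 0, 0], [0, 0, 0], [0, 0, 0], [0, 0, 0], [0, 0, 0], [0, 0, 0], [0, 0, 0], [0, 0, 0], [0, 0, 0], [0, 0, 0], [0, 0, 0]])

```text
time_s: 27.5
eef_pos: [0.5523, -0.0742, 0.0373]
orientation: [[0.034, 0.999, 0.002], [0.999, -0.034, 0.001], [0.001, 0.002, -1.0]]
ft_force: [1.2, -0.3, 0.0]
width: 0.0468
grasp_force: 0.0
```

Call:
send_rows(jaw=[0.1, 0.1, 0.1, 0.1, 0.1, 0.1, 0.1, 0.1], travel=[[0, 0.015, 0], [0, 0.015, 0], [0, 0.01, 0], [0, 0.01, 0], [0, 0.006, 0], [0, 0.006, 0], [0, 0, 0], [0, 0, 0]], angular=[[0, 0, 0], [0, 0, 0], [0, 0, 0], [0, 0, 0], [0, 0, 0], [0, 0, 0], [0, 0, 0], [0, 0, 0]])

```text
time_s: 28.3
eef_pos: [0.5693, -0.0762, 0.0359]
orientation: [[0.037, 0.999, -0.001], [0.999, -0.037, 0.0], [0.0, -0.001, -1.0]]
ft_force: [-5.0, -0.5, 1.9]
width: 0.0469
grasp_force: 2.7
```

Call:
send_rows(jaw=[0.1, 0.1, 0.1, 0.1], travel=[[0, 0.006, 0], [0, 0.006, 0], [0, 0, 0], [0, 0, 0]], angular=[[0, 0, 0], [0, 0, 0], [0, 0, 0], [0, 0, 0]])

```text
time_s: 28.7
eef_pos: [0.5695, -0.0762, 0.0354]
orientation: [[0.037, 0.999, -0.008], [0.999, -0.037, -0.0], [-0.001, -0.008, -1.0]]
ft_force: [-15.5, 1.6, 10.0]
width: 0.0469
grasp_force: 7.6
```

Call:
send_rows(jaw=[0.1, 0.1, 0.1, 0.1, 0.1, 0.1, 0.1, 0.1, 0.1, 0.1], travel=[[0, -0.03, 0], [0, 0, -0.06], [0, 0, -0.14], [0, 0, -0.14], [0, 0, -0.14], [0, 0, -0.1], [0.07, 0.06, 0], [0.1, 0.1, 0], [0.1, 0.1, 0], [0, 0.04, 0]], angular=[[0, 0, 0], [0, 0, 0], [0, 0, 0], [0, 0, 0], [0, 0, 0], [0, 0, 0], [0, 0, 0], [0, 0, 0], [0, 0, 0], [0, 0, 0]])

```text
time_s: 29.7
eef_pos: [0.6603, 0.0078, 0.2109]
orientation: [[0.031, 1.0, 0.005], [1.0, -0.031, 0.005], [0.005, 0.004, -1.0]]
ft_force: [0.2, 0.5, -0.8]
width: 0.0471
grasp_force: 0.0
```

Call:
send_rows(jaw=[0.1, 0.1, 0.1, 0.1, 0.1, 0.1, 0.1, 0.1, 0.1, 0.1, 0.1, 0.1], travel=[[0, 0, 0], [0, 0, 0], [0, 0, 0], [0, 0, 0], [0, 0, 0], [0, 0, 0], [0, 0, 0], [0, 0, 0], [0, 0, 0], [0, 0, 0], [0, 0, 0], [0, 0, 0]], angular=[[0, 0, -0.093], [0, 0, -0.093], [0, 0, -0.093], [0, 0, -0.093], [0, 0, -0.093], [0, 0, -0.093], [0, 0, -0.093], [0, 0, -0.093], [0, 0, -0.093], [0, 0, -0.093], [0, 0, -0.093], [0, 0, -0.093]])

```text
time_s: 30.9
eef_pos: [0.6585, 0.0015, 0.2105]
orientation: [[-0.989, -0.15, 0.003], [-0.15, 0.989, 0.001], [-0.003, 0.001, -1.0]]
ft_force: [-0.4, 1.2, -0.0]
width: 0.0474
grasp_force: 0.0
```

Run:
```python
from h import *
st()
im,M=snap("wrist","w6.png")
for q in optics.outline_of("key","wrist"): print(q["confidence"],q["xy"],q["region"].sum())
```

```text
t 30.9 p [0.6585 0.0015 0.2105] F [-0.4  1.2 -0. ] w 0.0474 g 0.0
[[-0.989, -0.15, 0.003], [-0.15, 0.989, 0.001], [-0.003, 0.001, -1.0]]
0.79 [324.2, 224.7] 2337
```

View pics/w6.png

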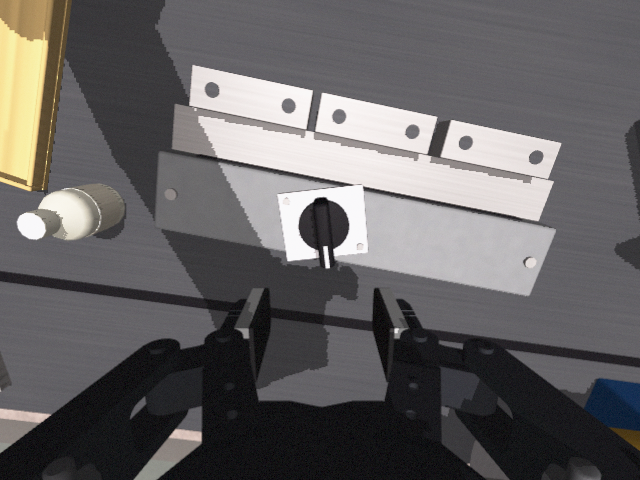

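All three bars lie end to end, flush against the ledge, at (251,97), (375,123) and (500,150). The wing runs from (320,199) to (327,267).

Run:
```python
from h import *
im=cv2.imread("pics/w6.png");M=model("wrist")
cv2.imwrite("pics/w6c.png",cv2.resize(im[170:290,260:390],None,fx=4,fy=4,interpolation=cv2.INTER_CUBIC))
T=w([[320.5,199],[327.5,267]],.088,"wrist",M);print(T, np.linalg.norm(T[1]-T[0]))
D=w([323.5,222],.054,"wrist",M);print("disc",D)
e=T[1]-T[0];a=np.degrees(np.arctan2(e[1],e[0]));print(a)
c=T.mean(0);go(c[0],c[1],.082,a+90)
```

```text
[[ 0.62713366 -0.00341341  0.088     ]
 [ 0.67920063  0.00979998  0.088     ]] 0.05371744153595383
disc [[0.65187939 0.00276663 0.054     ]]
14.239737428504352
t 31.0 p [0.6583 0.0014 0.2102] F [-0.3 -0.1  0.6] w 0.0466 g 0.0
[[-0.989, -0.146, 0.002], [-0.146, 0.989, 0.001], [-0.002, 0.001, -1.0]]
turn frac total [ 0.0007  0.0013 -0.0647] deg -5.8 q7 1.2
then shift frac total [0.0149 0.0101 0.4273] mm [  4.5   3.  128.2]
```

View pics/w6c.png

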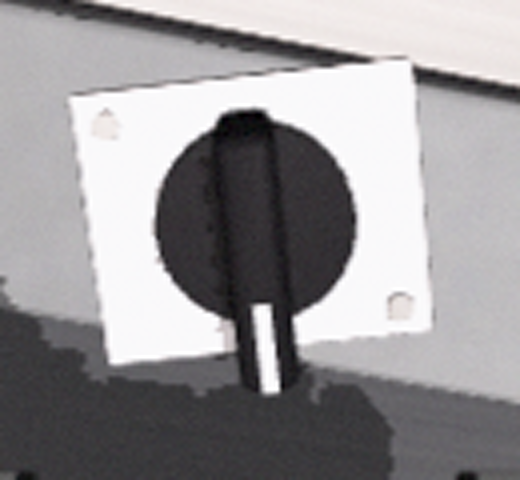

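Call:
send_rows(jaw=[0.1, 0.1, 0.1, 0.1, 0.1, 0.1, -1, -1, -1, -1, -1, -1], travel=[[0, 0, 0], [0.015, 0.01, 0], [0, 0, 0.13], [0, 0, 0.13], [0, 0, 0.13], [0, 0, 0.037], [0, 0, 0], [0, 0, 0], [0, 0, 0], [0, 0, 0], [0, 0, 0], [0, 0, 0]], angular=[[0, 0, -0.065], [0, 0, 0], [0, 0, 0], [0, 0, 0], [0, 0, 0], [0, 0, 0], [0, 0, 0], [0, 0, 0], [0, 0, 0], [0, 0, 0], [0, 0, 0], [0, 0, 0]], grip_force=50)

```text
time_s: 32.2
eef_pos: [0.6536, 0.0029, 0.0845]
orientation: [[-0.97, -0.244, 0.004], [-0.244, 0.97, -0.0], [-0.003, -0.001, -1.0]]
ft_force: [-1.0, -1.1, 7.3]
width: 0.0111
grasp_force: 52.2
```

Run:
```python
from h import *
o=st(); print(np.round(o["torque"],2))
```

```text
t 32.2 p [0.6536 0.0029 0.0845] F [-1.  -1.1  7.3] w 0.0111 g 52.22820281982422
[[-0.97, -0.244, 0.004], [-0.244, 0.97, -0.0], [-0.003, -0.001, -1.0]]
[-0.13  0.25  0.02]
```

Call:
send_rows(jaw=[-1, -1, -1, -1, -1, -1, -1, -1, -1, -1, -1], travel=[[0, 0, 0], [0, 0, 0], [0, 0, 0], [0, 0, 0], [0, 0, 0], [0, 0, 0], [0, 0, 0], [0, 0, 0], [0, 0, 0], [0, 0, 0], [0, 0, 0]], angular=[[0, 0, 0.08], [0, 0, 0.08], [0, 0, 0.08], [0, 0, 0.08], [0, 0, 0.08], [0, 0, 0.08], [0, 0, 0.08], [0, 0, 0.08], [0, 0, 0.08], [0, 0, 0.04], [0, 0, 0]])

```text
time_s: 33.3
eef_pos: [0.6546, 0.0054, 0.0845]
orientation: [[-0.585, 0.811, 0.006], [0.811, 0.585, 0.003], [-0.002, 0.006, -1.0]]
ft_force: [3.0, 3.4, 2.4]
width: 0.011
grasp_force: 51.9
```

Run:
```python
from h import *
o=st(); print(np.round(o["torque"],2))
```

```text
t 33.3 p [0.6546 0.0054 0.0845] F [3.  3.4 2.4] w 0.011 g 51.857274770736694
[[-0.585, 0.811, 0.006], [0.811, 0.585, 0.003], [-0.002, 0.006, -1.0]]
[ 0.84 -0.84  0.24]
```

Call:
send_rows(jaw=[-1, -1, -1, -1], travel=[[0, 0, 0], [0, 0, 0], [0, 0, 0], [0, 0, 0]], angular=[[0, 0, 0.03], [0, 0, 0.03], [0, 0, 0.02], [0, 0, 0]])

```text
time_s: 33.7
eef_pos: [0.6546, 0.0054, 0.0846]
orientation: [[-0.482, 0.876, 0.006], [0.876, 0.482, 0.002], [-0.001, 0.006, -1.0]]
ft_force: [3.9, 3.7, 5.1]
width: 0.0109
grasp_force: 77.8
```

Run:
```python
from h import *
o=st(); print(np.round(o["torque"],2),np.degrees(np.arctan2(o["orientation"][1][1],o["orientation"][0][1])))
```

```text
t 33.7 p [0.6546 0.0054 0.0846] F [3.9 3.7 5.1] w 0.0109 g 77.80343228951097
[[-0.482, 0.876, 0.006], [0.876, 0.482, 0.002], [-0.001, 0.006, -1.0]]
[ 0.76 -0.87  1.77] 28.82155500856408
```

Call:
send_rows(jaw=[1, 1, 1, 1, 1, 1, 1, 1, 1, 1], travel=[[0, 0, 0], [0, 0, 0], [0, 0, 0], [0, 0, 0], [0, 0, 0], [0, 0, 0], [0, 0, -0.1], [0, 0, -0.14], [0, 0, -0.14], [0, 0, 0]], angular=[[0, 0, 0], [0, 0, 0], [0, 0, 0], [0, 0, 0], [0, 0, 0], [0, 0, 0], [0, 0, 0], [0, 0, 0], [0, 0, 0], [0, 0, 0]])

```text
time_s: 34.7
eef_pos: [0.6554, 0.0035, 0.2026]
orientation: [[-0.478, 0.879, 0.01], [0.879, 0.478, 0.0], [-0.004, 0.009, -1.0]]
ft_force: [-0.3, 0.0, -0.3]
width: 0.0851
grasp_force: 0.0
```

Run:
```python
from h import *
st(); im,M=snap("wrist"); im2,_=snap("scene")
cv2.imwrite("pics/w7.png",np.hstack([cv2.resize(im,(400,300)),cv2.resize(im2[200:440,140:460],(400,300))]))
```

```text
t 34.7 p [0.6554 0.0035 0.2026] F [-0.3  0.  -0.3] w 0.0851 g 0.0
[[-0.478, 0.879, 0.01], [0.879, 0.478, 0.0], [-0.004, 0.009, -1.0]]
```

View pics/w7.png

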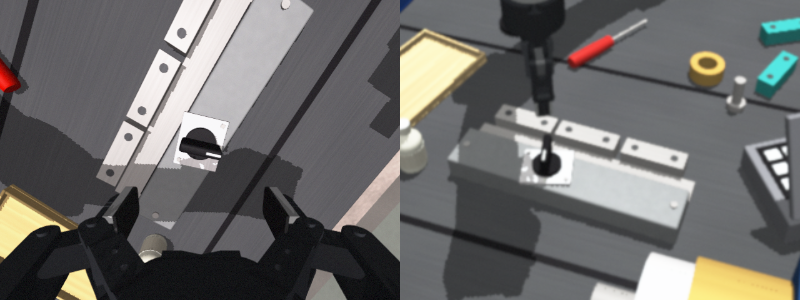

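The switch has sprung back (its mark points away from the bars again) and the bars are still flush. On to putting them away.

```bash
cat > seg.py <<'E'
from h import *
E
python3 - <<'E'
from h import *
im,M=snap("top"); bars(M,im,thr=150)
go(.562,-.0757,.16,-2.4)
for k in (.075,0,-.075): print(k,np.round([.530+k*.98,-.319-k*.198],4))
for q in optics.outline_of("bar1_centre","top"): print(round(q["confidence"],2),np.round(q["xy"]),q["region"].sum(),np.round(w(q["xy"],.032,"top",M),3))
E
```

```text
bar [433. 209.] [ 500.5 -225.7] [20.2 88.4] ang 115.1
t 34.85 p [0.6521 0.0023 0.1958] F [-0.1  0.1 -0.6] w 0.0858 g 0.0
[[-0.478, 0.879, -0.0], [0.879, 0.478, -0.001], [-0.001, -0.0, -1.0]]
turn frac total [-2.000e-04  4.000e-04  3.436e-01] deg 30.9 q7 0.11
then shift frac total [-0.2723 -0.2892  0.1193] mm [-81.7 -86.8  35.8]
0.075 [ 0.6035 -0.3338]
0 [ 0.53  -0.319]
-0.075 [ 0.4565 -0.3042]
0.86 [212. 285.] 650 [[0.304 0.31  0.032]]
0.8 [280. 179.] 597 [[0.567 0.149 0.032]]
0.75 [210. 346.] 565 [[0.157 0.311 0.032]]
```

Call:
send_rows(jaw=[0.1, 0.1, 0.1, 0.1, 0.1, 0.1, 0.1, 0.1, 0.1, 0.1, 0.1, 0.1], travel=[[0, 0, 0], [0, 0, 0], [0, 0, 0], [0, 0, 0], [-0.09, -0.096, 0], [-0.09, -0.096, 0], [-0.092, -0.097, 0], [0, 0, 0], [0, 0, 0.14], [0, 0, 0.14], [0, 0, 0.14], [0, 0, 0.05]], angular=[[0, 0, 0.086], [0, 0, 0.086], [0, 0, 0.086], [0, 0, 0.086], [0, 0, 0], [0, 0, 0], [0, 0, 0], [0, 0, 0], [0, 0, 0], [0, 0, 0], [0, 0, 0], [0, 0, 0]])

```text
time_s: 36.1
eef_pos: [0.5592, -0.0747, 0.0503]
orientation: [[0.042, 0.999, -0.008], [0.999, -0.042, 0.001], [0.001, -0.008, -1.0]]
ft_force: [-0.7, 0.4, -0.0]
width: 0.0471
grasp_force: 0.0
```

Call:
send_rows(jaw=[0.1, 0.1, -0.6, -0.6, -0.6, -0.6, -0.6, -0.6, -0.6, -0.6], travel=[[0, 0, 0.063], [0, 0, 0], [0, 0, 0], [0, 0, 0], [0, 0, 0], [0, 0, 0], [0, 0, -0.04], [0, 0, -0.08], [0, -0.1, -0.02], [0, 0, 0]], angular=[[0, 0, 0], [0, 0, 0], [0, 0, 0], [0, 0, 0], [0, 0, 0], [0, 0, 0], [0, 0, 0], [0, 0, 0], [0, 0, 0], [0, 0, 0.1]], grip_force=70)

```text
time_s: 37.1
eef_pos: [0.5299, -0.0743, 0.0796]
orientation: [[0.192, 0.981, -0.001], [0.981, -0.192, -0.001], [-0.001, -0.001, -1.0]]
ft_force: [-0.3, -0.5, -7.2]
width: 0.0298
grasp_force: 71.0
```

Run:
```python
from h import *
go(.6035,-.3338,.041,-11.4)
```

```text
t 37.1 p [ 0.5299 -0.0743  0.0796] F [-0.3 -0.5 -7.2] w 0.0298 g 71.04310870170593
[[0.192, 0.981, -0.001], [0.981, -0.192, -0.001], [-0.001, -0.001, -1.0]]
turn frac total [-0.0005  0.0007  0.0036] deg 0.3 q7 -0.46
then shift frac total [-0.7995  0.4114  0.1288] mm [-239.9  123.4   38.6]
```

Call:
send_rows(jaw=[-0.6, -0.6, -0.6, -0.6, -0.6, -0.6, -0.6, -0.6, -0.6, -0.6, -0.6, -0.6], travel=[[-0.1, 0, 0], [-0.14, 0, 0], [-0.14, 0, 0], [-0.14, 0.05, 0], [-0.14, 0.1, 0], [-0.14, 0.1, 0], [0, 0.11, 0], [0, 0.05, 0], [0, 0, 0], [0, 0, 0.06], [0, 0, 0.05], [0, 0, 0]], angular=[[0, 0, 0.004], [0, 0, 0], [0, 0, 0], [0, 0, 0], [0, 0, 0], [0, 0, 0], [0, 0, 0], [0, 0, 0], [0, 0, 0], [0, 0, 0], [0, 0, 0], [0, 0, 0]])

```text
time_s: 38.3
eef_pos: [0.6025, -0.33, 0.0424]
orientation: [[0.197, 0.98, -0.004], [0.98, -0.197, 0.001], [0.001, -0.004, -1.0]]
ft_force: [0.1, -0.3, -6.7]
width: 0.03
grasp_force: 73.7
```

Call:
send_rows(jaw=[-0.6, -0.6], travel=[[0, 0, 0.018], [0, 0, 0]], angular=[[0, 0, 0], [0, 0, 0]])

```text
time_s: 38.5
eef_pos: [0.6035, -0.3304, 0.0413]
orientation: [[0.197, 0.98, -0.002], [0.98, -0.197, -0.0], [-0.001, -0.002, -1.0]]
ft_force: [-5.6, 1.6, 9.2]
width: 0.0303
grasp_force: 75.5
```

Call:
send_rows(jaw=[0.1, 0.1, 0.1, 0.1, 0.1, 0.1, 0.1, 0.1, 0.1, 0.1, 0.1, 0.1], travel=[[0, 0, 0], [0, 0, 0], [0, 0, 0], [0, 0, -0.1], [0, 0, -0.14], [0, 0, -0.14], [0.13, -0.045, 0], [0.145, -0.045, 0], [0.145, -0.045, 0], [0.145, -0.045, 0], [0.145, -0.045, 0], [0.145, -0.045, 0]], angular=[[0, 0, 0], [0, 0, 0], [0, 0, 0], [0, 0, 0], [0, 0, 0], [0, 0, 0], [0, 0, 0], [0, 0, 0], [0, 0, 0], [0, 0, 0], [0, 0, 0], [0, 0, 0]])

```text
time_s: 39.7
eef_pos: [0.5754, -0.0612, 0.1541]
orientation: [[0.197, 0.98, 0.001], [0.98, -0.197, -0.0], [0.0, 0.001, -1.0]]
ft_force: [0.1, 0.1, -0.3]
width: 0.0469
grasp_force: 0.0
```

Call:
send_rows(jaw=[0.1, 0.1, 0.1, 0.1, 0.1], travel=[[0.145, -0.045, 0], [0.145, -0.045, 0], [0, 0, 0], [0, 0, 0], [0, 0, 0]], angular=[[0, 0, 0], [0, 0, 0], [0, 0, -0.09], [0, 0, -0.01], [0, 0, 0]])

```text
time_s: 40.2
eef_pos: [0.5665, 0.0265, 0.1537]
orientation: [[0.045, 0.999, 0.0], [0.999, -0.045, -0.001], [-0.001, 0.0, -1.0]]
ft_force: [-0.3, 0.5, 0.6]
width: 0.047
grasp_force: 0.0
```

Run:
```python
from h import *
go(.5667,.034,.036,-2.4)
im,M=snap("top"); bars(M,im,thr=150,z=.037)
```

```text
t 40.2 p [0.5665 0.0265 0.1537] F [-0.3  0.5  0.6] w 0.047 g 0.0
[[0.045, 0.999, 0.0], [0.999, -0.045, -0.001], [-0.001, 0.0, -1.0]]
turn frac total [ 0.0001  0.0004 -0.0018] deg -0.2 q7 -0.46
then shift frac total [ 2.490e-02 -3.000e-04  3.923e-01] mm [ 7.500e+00 -1.000e-01  1.177e+02]
bar [473. 169.] [ 602.8 -328. ] [102.   33.8] ang 78.5
```

Call:
send_rows(jaw=[0.1, 0.1, 0.1, 0.1, 0.1, -0.6, -0.6, -0.6, -0.6, -0.6, -0.6, -0.6], travel=[[0.025, 0, 0.1], [0, 0, 0.14], [0, 0, 0.1], [0, 0, 0.052], [0, 0, 0], [0, 0, 0], [0, 0, 0], [0, 0, 0], [0, 0, 0], [0, 0, -0.04], [0, 0, -0.08], [0, -0.1, -0.02]], angular=[[0, 0, 0], [0, 0, 0], [0, 0, 0], [0, 0, 0], [0, 0, 0], [0, 0, 0], [0, 0, 0], [0, 0, 0], [0, 0, 0], [0, 0, 0], [0, 0, 0], [0, 0, 0]])

```text
time_s: 41.45
eef_pos: [0.5421, 0.0369, 0.0817]
orientation: [[0.043, 0.999, 0.01], [0.999, -0.043, 0.002], [0.002, 0.01, -1.0]]
ft_force: [0.1, 0.9, -5.9]
width: 0.0302
grasp_force: 70.9
```

Call:
send_rows(jaw=[-0.6, -0.6, -0.6], travel=[[0, 0, 0], [0, 0, 0], [0, 0, 0]], angular=[[0, 0, 0.09], [0, 0, 0.008], [0, 0, 0]])

```text
time_s: 41.75
eef_pos: [0.5376, 0.0363, 0.0789]
orientation: [[0.191, 0.982, 0.002], [0.982, -0.191, -0.0], [0.0, 0.002, -1.0]]
ft_force: [0.0, 0.4, -6.6]
width: 0.0301
grasp_force: 71.0
```

Run:
```python
from h import *
go(.530,-.319,.041,-11.4)
```

```text
t 41.75 p [0.5376 0.0363 0.0789] F [ 0.   0.4 -6.6] w 0.0301 g 71.03280901908875
[[0.191, 0.982, 0.002], [0.982, -0.191, -0.0], [0.0, 0.002, -1.0]]
turn frac total [ 0.0013 -0.0002  0.0041] deg 0.4 q7 -0.68
then shift frac total [-1.1661  0.2092  0.1265] mm [-349.8   62.8   37.9]
```

Call:
send_rows(jaw=[-0.6, -0.6, -0.6, -0.6, -0.6, -0.6, -0.6, -0.6, -0.6, -0.6, -0.6, -0.6], travel=[[-0.1, 0, 0], [-0.13, 0, 0], [-0.13, 0.03, 0], [-0.13, 0.03, 0], [-0.13, 0.03, 0], [-0.13, 0.03, 0], [-0.13, 0.03, 0], [-0.13, 0.03, 0], [-0.1, 0.029, 0], [-0.056, 0, 0], [0, 0, 0.06], [0, 0, 0.05]], angular=[[0, 0, 0.004], [0, 0, 0], [0, 0, 0], [0, 0, 0], [0, 0, 0], [0, 0, 0], [0, 0, 0], [0, 0, 0], [0, 0, 0], [0, 0, 0], [0, 0, 0], [0, 0, 0]])

```text
time_s: 42.95
eef_pos: [0.5282, -0.3194, 0.0443]
orientation: [[0.199, 0.98, 0.0], [0.98, -0.199, 0.0], [0.0, 0.0, -1.0]]
ft_force: [0.8, 1.0, -7.3]
width: 0.0302
grasp_force: 71.2
```

Call:
send_rows(jaw=[-0.6, -0.6, -0.6], travel=[[0, 0, 0.012], [0, 0, 0.004], [0, 0, 0]], angular=[[0, 0, 0], [0, 0, 0], [0, 0, 0]])

```text
time_s: 43.25
eef_pos: [0.528, -0.3186, 0.0416]
orientation: [[0.198, 0.98, -0.001], [0.98, -0.198, -0.001], [-0.001, -0.001, -1.0]]
ft_force: [-5.1, -0.9, 10.2]
width: 0.03
grasp_force: 75.5
```

Call:
send_rows(jaw=[0.1, 0.1, 0.1, 0.1, 0.1, 0.1, 0.1, 0.1, 0.1, 0.1, 0.1, 0.1], travel=[[0, 0, 0], [0, 0, 0], [0, 0, 0], [0, 0, -0.1], [0, 0, -0.14], [0, 0, -0.14], [0.141, -0.015, 0], [0.141, -0.015, 0], [0.141, -0.015, 0], [0.141, -0.015, 0], [0.141, -0.016, 0], [0.141, -0.016, 0]], angular=[[0, 0, 0], [0, 0, 0], [0, 0, 0], [0, 0, 0], [0, 0, 0], [0, 0, 0], [0, 0, 0], [0, 0, 0], [0, 0, 0], [0, 0, 0], [0, 0, 0], [0, 0, 0]])

```text
time_s: 44.45
eef_pos: [0.5521, -0.0627, 0.1546]
orientation: [[0.199, 0.98, 0.001], [0.98, -0.199, 0.0], [0.0, 0.001, -1.0]]
ft_force: [0.2, 0.5, 0.7]
width: 0.0472
grasp_force: 0.0
```

Call:
send_rows(jaw=[0.1, 0.1, 0.1, 0.1, 0.1, 0.1, 0.1, 0.1], travel=[[0.141, -0.015, 0], [0.141, -0.015, 0], [0.141, -0.015, 0], [0.141, -0.016, 0], [0.141, -0.016, 0], [0, 0, 0], [0, 0, 0], [0, 0, 0]], angular=[[0, 0, 0], [0, 0, 0], [0, 0, 0], [0, 0, 0], [0, 0, 0], [0, 0, -0.09], [0, 0, -0.01], [0, 0, 0]])

```text
time_s: 45.25
eef_pos: [0.5716, 0.1463, 0.154]
orientation: [[0.047, 0.999, -0.001], [0.999, -0.047, -0.001], [-0.001, -0.001, -1.0]]
ft_force: [-0.2, -0.8, -1.0]
width: 0.0472
grasp_force: 0.0
```

Run:
```python
from h import *
go(.5705,.1485,.036,-2.4)
im,M=snap("top"); bars(M,im,thr=150,z=.037)
```

```text
t 45.25 p [0.5716 0.1463 0.154 ] F [-0.2 -0.8 -1. ] w 0.0472 g 0.0
[[0.047, 0.999, -0.001], [0.999, -0.047, -0.001], [-0.001, -0.001, -1.0]]
turn frac total [-0.0003  0.0004 -0.0035] deg -0.3 q7 -0.69
then shift frac total [ 0.0073 -0.0041  0.3933] mm [  2.2  -1.2 118. ]
bar [470. 199.] [ 526.2 -318.3] [102.1  34.9] ang 80.0
bar [474. 169.] [ 602.8 -328.2] [102.6  34.1] ang 78.9
```

Call:
send_rows(jaw=[0.1, 0.1, 0.1, 0.1, 0.1, -0.6, -0.6, -0.6, -0.6, -0.6, -0.6, -0.6], travel=[[0.007, -0.003, 0.1], [0, 0, 0.14], [0, 0, 0.1], [0, 0, 0.052], [0, 0, 0], [0, 0, 0], [0, 0, 0], [0, 0, 0], [0, 0, 0], [0, 0, -0.04], [0, 0, -0.08], [0, -0.1, -0.02]], angular=[[0, 0, 0], [0, 0, 0], [0, 0, 0], [0, 0, 0], [0, 0, 0], [0, 0, 0], [0, 0, 0], [0, 0, 0], [0, 0, 0], [0, 0, 0], [0, 0, 0], [0, 0, 0]])

```text
time_s: 46.5
eef_pos: [0.5458, 0.1509, 0.0819]
orientation: [[0.047, 0.999, 0.008], [0.999, -0.047, 0.003], [0.003, 0.008, -1.0]]
ft_force: [0.2, 0.1, -5.2]
width: 0.0297
grasp_force: 70.8
```

Call:
send_rows(jaw=[-0.6, -0.6, -0.6], travel=[[0, -0.1, 0], [0, 0, 0], [0, 0, 0]], angular=[[0, 0, 0.09], [0, 0, 0.008], [0, 0, 0]])

```text
time_s: 46.8
eef_pos: [0.511, 0.1519, 0.0797]
orientation: [[0.196, 0.981, 0.002], [0.981, -0.196, -0.0], [0.0, 0.002, -1.0]]
ft_force: [0.6, -0.0, -5.7]
width: 0.0301
grasp_force: 71.0
```

Run:
```python
from h import *
go(.4565,-.304,.041,-11.4)
```

```text
t 46.8 p [0.511  0.1519 0.0797] F [ 0.6 -0.  -5.7] w 0.0301 g 70.97393989562988
[[0.196, 0.981, 0.002], [0.981, -0.196, -0.0], [0.0, 0.002, -1.0]]
turn frac total [ 0.001  -0.0001  0.0011] deg 0.1 q7 -0.94
then shift frac total [-1.5258  0.1222  0.1289] mm [-457.7   36.7   38.7]
```

Call:
send_rows(jaw=[-0.6, -0.6, -0.6, -0.6, -0.6, -0.6, -0.6, -0.6, -0.6, -0.6, -0.6, -0.6], travel=[[-0.1, 0.01, 0], [-0.13, 0.01, 0], [-0.13, 0.01, 0], [-0.13, 0.01, 0], [-0.13, 0.01, 0], [-0.13, 0.01, 0], [-0.13, 0.01, 0], [-0.13, 0.01, 0], [-0.13, 0.01, 0], [-0.13, 0.01, 0], [-0.13, 0.011, 0], [-0.126, 0.011, 0]], angular=[[0, 0, 0], [0, 0, 0], [0, 0, 0], [0, 0, 0], [0, 0, 0], [0, 0, 0], [0, 0, 0], [0, 0, 0], [0, 0, 0], [0, 0, 0], [0, 0, 0], [0, 0, 0]])

```text
time_s: 48.0
eef_pos: [0.4569, -0.307, 0.0791]
orientation: [[0.197, 0.98, 0.001], [0.98, -0.197, -0.001], [-0.0, 0.001, -1.0]]
ft_force: [0.1, 0.3, -5.7]
width: 0.0299
grasp_force: 71.1
```

Call:
send_rows(jaw=[-0.6, -0.6, -0.6, -0.6, -0.6, -0.6], travel=[[0, 0, 0], [0, 0, 0], [0, 0, 0.06], [0, 0, 0.05], [0, 0, 0.014], [0, 0, 0]], angular=[[0, 0, 0], [0, 0, 0], [0, 0, 0], [0, 0, 0], [0, 0, 0], [0, 0, 0]])

```text
time_s: 48.6
eef_pos: [0.4567, -0.303, 0.043]
orientation: [[0.194, 0.981, -0.002], [0.981, -0.194, -0.001], [-0.001, -0.002, -1.0]]
ft_force: [-6.9, 4.2, 16.9]
width: 0.0301
grasp_force: 74.9
```

Call:
send_rows(jaw=[0.1, 0.1, 0.1, 0.1, 0.1, 0.1, 0.1, 0.1, 0.1, 0.1, 0.1, 0.1], travel=[[0, 0, 0], [0, 0, 0], [0, 0, 0], [0, 0, -0.1], [0, 0, -0.14], [0, 0, -0.14], [0, 0, -0.14], [0, 0, -0.14], [0, 0, -0.16], [0, 0, 0], [0, 0, 0], [0, 0, 0]], angular=[[0, 0, 0], [0, 0, 0], [0, 0, 0], [0, 0, 0], [0, 0, 0], [0, 0, 0], [0, 0, 0.086], [0, 0, 0.086], [0, 0, 0.086], [0, 0, 0.086], [0, 0, 0.086], [0, 0, 0.086]])

```text
time_s: 49.8
eef_pos: [0.4568, -0.3041, 0.2881]
orientation: [[0.849, 0.528, 0.001], [0.528, -0.849, -0.001], [0.0, 0.001, -1.0]]
ft_force: [0.5, 0.3, -0.6]
width: 0.047
grasp_force: 0.0
```

Call:
send_rows(jaw=[0.1, 0.1, 0.1, 0.1, 0.1, 0.1, 0.1, 0.1, 0.1, 0.1, 0.1, 0.1], travel=[[0.096, -0.122, 0], [0.096, -0.122, 0], [0.096, -0.122, 0], [0.096, -0.122, 0], [0.096, -0.122, 0], [0.096, -0.122, 0], [0.096, -0.122, 0], [0.096, -0.122, 0], [0.096, -0.122, 0], [0.096, -0.122, 0], [0, 0, 0], [0, 0, 0]], angular=[[0, 0, 0], [0, 0, 0], [0, 0, 0], [0, 0, 0], [0, 0, 0], [0, 0, 0], [0, 0, 0], [0, 0, 0], [0, 0, 0], [0, 0, 0], [0, 0, 0], [0, 0, 0]])

```text
time_s: 51.0
eef_pos: [0.5049, 0.1605, 0.2873]
orientation: [[0.844, 0.536, -0.0], [0.536, -0.844, 0.0], [-0.0, -0.001, -1.0]]
ft_force: [-0.5, -0.9, -0.4]
width: 0.047
grasp_force: 0.0
```

Run:
```python
from h import *
go(.5306,.3911,.2107,-57.9)
im,M=snap("top"); bars(M,im,thr=150,z=.037)
cv2.imwrite("pics/t8.png",cv2.resize(im[90:300,120:520],(800,420),interpolation=cv2.INTER_CUBIC))
```

```text
t 51.0 p [0.5049 0.1605 0.2873] F [-0.5 -0.9 -0.4] w 0.047 g 0.0
[[0.844, 0.536, -0.0], [0.536, -0.844, 0.0], [-0.0, -0.001, -1.0]]
turn frac total [-0.0004  0.0001  0.0033] deg 0.3 q7 -1.6
then shift frac total [ 0.4809 -0.6057  0.2554] mm [ 144.3 -181.7   76.6]
bar [344. 322.] [222.4 -10.6] [ 24.7 106.9] ang 126.1
bar [465. 228.] [ 455.5 -305.2] [101.   34.1] ang 78.8
bar [470. 199.] [ 526.3 -318.3] [102.1  34.8] ang 80.0
bar [474. 169.] [ 602.8 -328.1] [102.4  34.1] ang 78.9
```

View pics/t8.png

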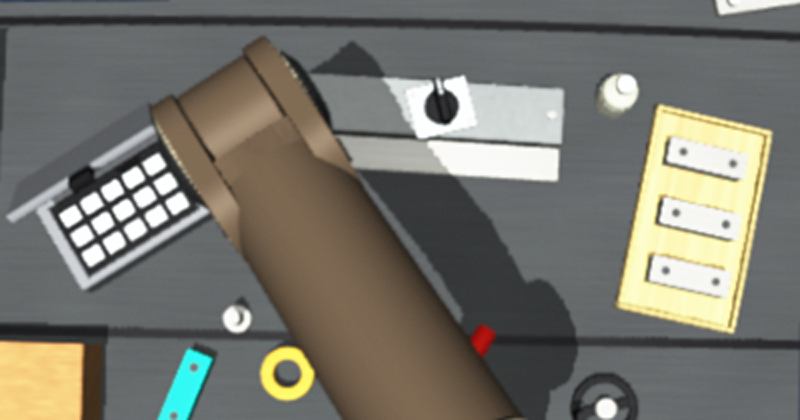

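The three bars lie flat in the tray, at crop (706,157), (698,217) and (690,274). Oil and bolt are untouched and the display is still open with its tab at (81,178). I'll shut it now.

Call:
send_rows(jaw=[0.1, 0.2, 0.2, 0.2, 0.2, 0.2, 0.2, 0.2, 0.2, 0.2, 0.2], travel=[[0, 0, 0], [0.096, -0.121, 0], [0.096, -0.121, 0], [0.096, -0.121, 0], [0.096, -0.121, 0], [0.097, -0.122, 0], [0, 0, 0], [0, 0, 0.1], [0, 0, 0.1], [0, 0, 0.055], [0, 0, 0]], angular=[[0, 0, 0.0033], [0, 0, 0], [0, 0, 0], [0, 0, 0], [0, 0, 0], [0, 0, 0], [0, 0, 0], [0, 0, 0], [0, 0, 0], [0, 0, 0], [0, 0, 0]])

```text
time_s: 52.15
eef_pos: [0.5317, 0.3871, 0.2085]
orientation: [[0.85, 0.527, -0.003], [0.527, -0.85, -0.003], [-0.004, 0.001, -1.0]]
ft_force: [-0.4, -0.6, 0.1]
width: 0.0513
grasp_force: 0.0
```

Call:
send_rows(jaw=[-0.6, -0.6, -0.6, -0.6, -0.6], travel=[[0, 0, 0], [0, 0, 0], [0, 0, 0], [0, 0, 0], [0, 0, 0]], angular=[[0, 0, 0], [0, 0, 0], [0, 0, 0], [0, 0, 0], [0, 0, 0]], grip_force=40)

```text
time_s: 52.65
eef_pos: [0.5311, 0.3917, 0.2131]
orientation: [[0.848, 0.53, 0.001], [0.53, -0.848, 0.003], [0.003, -0.002, -1.0]]
ft_force: [-3.3, 4.1, 1.4]
width: 0.0271
grasp_force: 41.2
```

Call:
send_rows(jaw=[-0.6, -0.6, -0.6, -0.6, -0.6, -0.6, -0.6, -0.6, -0.6, -0.6, -0.6, -0.6], travel=[[-0.042, 0, 0.027], [-0.039, 0, 0.03], [-0.037, 0, 0.034], [-0.034, 0, 0.037], [-0.03, 0, 0.0395], [-0.027, 0, 0.042], [-0.023, 0, 0.044], [-0.019, 0, 0.046], [-0.015, 0, 0.0475], [-0.011, 0, 0.0485], [-0.0065, 0, 0.049], [-0.002, 0, 0.05]], angular=[[0, 0, 0], [0, 0, 0], [0, 0, 0], [0, 0, 0], [0, 0, 0], [0, 0, 0], [0, 0, 0], [0, 0, 0], [0, 0, 0], [0, 0, 0], [0, 0, 0], [0, 0, 0]])

```text
time_s: 53.85
eef_pos: [0.4565, 0.3438, 0.0631]
orientation: [[0.848, 0.53, -0.002], [0.53, -0.848, -0.002], [-0.003, 0.001, -1.0]]
ft_force: [-9.9, -3.7, 5.5]
width: 0.0269
grasp_force: 52.9
```

Call:
send_rows(jaw=[-0.6, -0.6], travel=[[0, 0, 0], [0, 0, 0]], angular=[[0, 0, 0], [0, 0, 0]])

```text
time_s: 54.05
eef_pos: [0.4565, 0.3438, 0.0623]
orientation: [[0.848, 0.53, -0.004], [0.53, -0.848, -0.003], [-0.004, 0.0, -1.0]]
ft_force: [-9.5, -0.2, -3.2]
width: 0.0272
grasp_force: 52.0
```

Release, then press the tab down lightly from above with closed fingers to be sure it is shut.

Call:
send_rows(jaw=[0.2, 0.2, 0.2, 0.2, 0.2, -1, -1, -1, -1, -1, -1], travel=[[0, 0, 0], [0, 0, 0], [0, 0, 0], [0, 0, -0.07], [0, 0, -0.07], [0, 0, 0], [0, 0, 0], [0, 0, 0], [0, 0, 0], [0, 0, 0], [0, 0, 0.07]], angular=[[0, 0, 0], [0, 0, 0], [0, 0, 0], [0, 0, 0], [0, 0, 0], [0, 0, 0], [0, 0, 0], [0, 0, 0], [0, 0, 0], [0, 0, 0], [0, 0, 0]])

```text
time_s: 55.15
eef_pos: [0.4601, 0.3456, 0.0853]
orientation: [[0.849, 0.528, 0.003], [0.528, -0.849, 0.002], [0.004, -0.0, -1.0]]
ft_force: [-0.5, 0.8, 2.9]
width: -0.0002
grasp_force: 1.1
```

Call:
send_rows(jaw=[-1, -1, -1, -1], travel=[[0, 0, 0.01], [0, 0, 0.007], [0, 0, 0], [0, 0, 0]], angular=[[0, 0, 0], [0, 0, 0], [0, 0, 0], [0, 0, 0]])

```text
time_s: 55.55
eef_pos: [0.4591, 0.3446, 0.079]
orientation: [[0.849, 0.529, 0.0], [0.529, -0.849, 0.0], [0.001, -0.0, -1.0]]
ft_force: [0.5, 0.3, 0.4]
width: -0.0004
grasp_force: 0.0
```

Call:
send_rows(jaw=[-1, -1, -1, -1], travel=[[0, 0, 0.006], [0, 0, 0.006], [0, 0, 0.004], [0, 0, 0]], angular=[[0, 0, 0], [0, 0, 0], [0, 0, 0], [0, 0, 0]])

```text
time_s: 55.95
eef_pos: [0.4593, 0.3449, 0.0777]
orientation: [[0.849, 0.528, 0.003], [0.528, -0.849, -0.001], [0.002, 0.002, -1.0]]
ft_force: [-8.7, -9.7, 37.4]
width: 0.0001
grasp_force: 18.1
```

Call:
send_rows(jaw=[-1, -1, -1, -1, -1, -1, -1, -1, -1], travel=[[0, 0, -0.05], [0, 0, -0.14], [0, 0, -0.14], [0, 0, -0.14], [0, 0, -0.1], [0, 0.1, 0], [0, 0.14, 0], [0, 0.14, 0], [0, 0, 0]], angular=[[0, 0, 0], [0, 0, 0], [0, 0, 0], [0, 0, 0], [0, 0, 0], [0, 0, 0], [0, 0, 0], [0, 0, 0], [0, 0, 0]])

```text
time_s: 56.85
eef_pos: [0.5231, 0.241, 0.2445]
orientation: [[0.854, 0.521, 0.001], [0.521, -0.854, -0.003], [-0.001, 0.004, -1.0]]
ft_force: [-0.0, -0.5, -0.9]
width: 0.0002
grasp_force: 0.0
```

Run:
```python
from h import *
st(); snap("scene","s9.png"); im,M=snap("top"); bars(M,im,thr=150,z=.037)
```

```text
t 56.85 p [0.5231 0.241  0.2445] F [-0.  -0.5 -0.9] w 0.0002 g 0.0
[[0.854, 0.521, 0.001], [0.521, -0.854, -0.003], [-0.001, 0.004, -1.0]]
bar [298. 274.] [337.3 100. ] [ 23.5 102.2] ang 139.0
bar [465. 228.] [ 455.2 -305.5] [102.4  36.3] ang 80.8
bar [470. 199.] [ 526.2 -318.3] [102.1  34.9] ang 80.0
bar [474. 169.] [ 602.9 -328.3] [102.7  34.4] ang 79.0
```

View pics/s9.png

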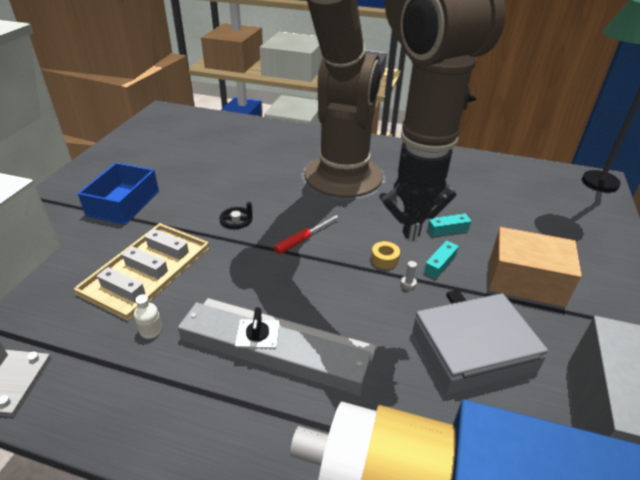

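The display is shut (480,330), the three bars lie in the tray at (121,283), (145,262) and (167,243), the oil (147,316) and bolt (409,275) are standing, and the switch is at rest. I'm handing the job in.

```bash
python3 -c "
from plant import job_done
print(job_done())"
```

```text
the job is handed in; nothing more can be done
None
```

I handed the job in at about 57 s, and no verdict came back: the three bars were pulsed flush at the pole face with the display at about 60° and now lie flat in the tray, with the display shut and the oil bottle and bolt still standing.

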